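# Strip the countershaft onto the service board

## Robot

A 7-joint arm with a two-finger parallel gripper is mounted at the origin on a cart in front of the work surface, level with it; the furniture and walls round the work are solid. World frame = base frame: x ahead of the robot, y to its left, z up, the work surface at z = 0. Lengths are in m, angles in rad, forces in N, time in s.
With the tool pointing down it reaches from about 0.4 to 0.85 m from the base axis. Payload 4.5 kg.
Tool frame: the origin (TCP) lies midway between the tips of the shut fingers; the grasp point (between the pads) lies r.grip_point_offset behind it (r.grip_point_offset is the distance from the TCP to the grasp point, in m); z points along the fingers, y is the line along which they close (so a half turn about z gives the same grasp; the last joint's range is limited). The gripper opens to 88 mm and grips with 3 to 60 N. Pads are 18 mm wide; open, the fingers measure 123 mm over their backs; the gripper's body (75 mm by 187 mm) begins 45 mm behind the grasp point.
Start: joints at [1.224, 0.689, -0.195, 1.565, 0.157, 0.902, -0.215], TCP at [0.232, -0.58, 0.239] pointing down, gripper open.
Joint ranges: [-3.01, 3.01], [-0.46, 2.08], [-1.47, 1.51], [0.13, 2.56], [-1, 4.14], [0.04, 2.09], [-2.66, 2.66]. Speed limits (rad/s): [2.57, 2.57, 3.14, 3.14, 3.14, 3.14, 3.14].

## Interface

Orientations are given as a unit quaternion [x, y, z, w].
In Python, from plant import r gives the robot as it stands.
- The arm moves only by the shell command python3 -m jog 'ROWS' [FORCE]. ROWS is JSON, a list of rows, each an object of numbers: "wx", "wy", "wz": the turn, a rotation vector about the world's x, y, z as a fraction of full scale; "dx", "dy", "dz": the shift along the world's x, y, z as a fraction of full scale; "hand": the closure, from 0 (fully open) to 1 (shut). In form: [{"wx": .., "wy": .., "wz": .., "dx": .., "dy": .., "dz": .., "hand": ..}, ...]. A call has 1 to 5 rows; each row shifts and turns the commanded pose from where the row before left it; what a row does not reach is not made up. Full scale, the value 1, is 0.25 m for a shift and 2 rad for a turn. A row lasts 1/12 s, in which the tool goes at most 41.7 mm and 7.16 degrees, less where a joint would pass 70% of its speed; a pose out of reach is approached as far as the arm can. A call with a number of a shift or a turn outside -1 to 1 is refused whole. A call with a gripper value outside its range is refused whole. The fingers move at their own pace and stop on an object; FORCE is the grip in N (left out, the last holds). Time passes only in rows, so rows that do not move let the fingers close. It gives the time, the measured TCP pose, the force, the opening and the grip force at its end, in the units of the state.
- r.get_state(): the state, without advancing time (a new reading comes with each control period).
- r.snapshot(name): name is "scene" or "top" or "wrist"; returns the picture (384x512x3 uint8, red, green, blue); there is no depth.
- r.camera_info(name): a dict with "mtx" (3x3 intrinsics, pixels), "R" (3x3) and "t" (3): a world point X has camera coordinates R X + t. Camera axes: x right, y down, z forward; pixel columns grow to the right and rows downward; lengths in m; the calibration is good to about 2 mm. The wrist camera is an equidistant fisheye: a pixel r from the principal point sees the ray r / f radians off the axis. A picture is of the moment at which its call begins: read the wrist's pose just before it. camera_info takes no time and is no camera call; for the wrist camera it gives the pose at the moment of the call.
- r.finish_job(): hands the job in; it is judged then, once.
Trained networks look in the newest picture that a camera, given by its name, has taken for a name from the list of things; names that differ only in an ending like _2 or _b are one class to them, and where a whole thing is asked for, a point or a joint stands for the part that bears it (a point fixed in the world has none). Each returns a list of dicts, best first, with "p" (0 to 1); they miss things now and then, are a little off and sometimes report something else, mostly with a low value. They report only what shows in the picture. A call takes as long as a camera call. They do not tell look-alikes from the thing itself.
- r.search_frame(camera, query): "bbox" ([left, top, right, bottom] in pixels, round what is visible of it).
- r.masks_of(camera, query): "region" (384x512 bool, what is visible of it) and "bbox" ([left, top, right, bottom] in pixels, round what is visible of it).
The state is a dict: "clock": time; "q": joint angles; "qd": joint speeds; "joint_torque": joint torques, N m; "tool_pos": TCP position; "eef_rot": TCP orientation; "contact_force": force on the tool from outside, world axes, zero at the start; "moment": the same for the moment, N m; "opening": opening from 0.0 (shut) to 1.0 (fully open); "finger_force": force on a finger pad.
Only numpy, scipy, OpenCV 4.12 (cv2) and the standard library are available. Lean on these libraries where they do the work, as an engineer would, in place of code of your own. Each camera call takes 0.05 s, during which the arm holds its last target. There are 200 camera calls.

## Task

Strip the countershaft for service: take the collar, the bearing, the pulley and the gear, stacked in that order from the top, off the upright shaft and lower each gently (no dropping) onto the peg on the plywood board that is made for it, the one whose foot disc is as wide as the part and whose peg fits its bore, until it lies flat on the disc. Leave the red mug and the hex keys where they are.

Things in the scene. Friction and masses are not known exactly. Their poses are not given: they have to be found in the camera images.
- collar: Split clamp collar, dark steel ring with a slit and clamp screw (slack): outside diameter 40 mm, bore 20 mm, 14 mm high (the lowest 2 mm only 31 mm in diameter). Starts on top of the stack. Origin at the centre of its underside, z up along its axis. 0.08 kg. Underside 67 mm above the desk; the fixed upright shaft is 16 mm thick here and ends 76 mm above the desk.
- bearing: Sealed ball bearing, bright steel rings with a black seal between: outside diameter 52 mm, bore 25 mm, 15 mm high. Starts under the collar. Origin at the centre of its underside, z up along its axis. 0.13 kg. Underside 52 mm above the desk; the shaft is 21 mm thick here, with 2 mm play.
- pulley: Aluminium V-belt pulley: rim diameter 60 mm and 14 mm high (smooth top and bottom flanges, groove between), bore 30 mm, with a 38 mm hub that stands 2 mm above the rim (16 mm high in all). Starts under the bearing. Origin at the centre of its underside, z up along its axis. 0.12 kg. Underside 36 mm above the desk; the shaft is 26 mm thick here.
- gear: Dark steel spur gear: 68 mm over the tooth tips, toothed rim 14 mm high, bore 35 mm, with a 42 mm hub that stands 2 mm above the rim (16 mm high in all). Lowest in the stack. Origin at the centre of its underside, z up along its axis. 0.25 kg. Underside 20 mm above the desk; the shaft is 31 mm thick here, in a fixed round cover 119 mm across, 12 mm high. All parts lift straight off.
- peg_small: Aluminium peg on a white disc, for the 40 mm part with the 20 mm bore: disc 40 mm across and 4 mm high, on it a peg 16 mm thick that tapers from 6 mm above the disc to a 4 mm tip 16 mm above the disc. Origin at the centre of the disc's underside, z up; the part seats on the disc, 4 mm higher. Fixed.
- peg_medium: Aluminium peg on a white disc, for the 52 mm part with the 25 mm bore: disc 52 mm across and 4 mm high, on it a peg 21 mm thick that tapers from 6 mm above the disc to a 7 mm tip 16 mm above the disc. Origin at the centre of the disc's underside, z up; the part seats on the disc, 4 mm higher. Fixed.
- peg_large: Aluminium peg on a white disc, for the 60 mm part with the 30 mm bore: disc 60 mm across and 4 mm high, on it a peg 26 mm thick that tapers from 6 mm above the disc to a 12 mm tip 16 mm above the disc. Origin at the centre of the disc's underside, z up; the part seats on the disc, 4 mm higher. Fixed.
- peg_largest: Aluminium peg on a white disc, for the 68 mm part with the 35 mm bore: disc 68 mm across and 4 mm high, on it a peg 31 mm thick that tapers from 6 mm above the disc to a 17 mm tip 16 mm above the disc. Origin at the centre of the disc's underside, z up; the part seats on the disc, 4 mm higher. Fixed. The pegs stand in any order, 110 mm apart, two by two, on a plywood board 12 mm thick.
- mug_red: Red mug, 62 mm in diameter with a handle, 75 mm tall, a bystander beside the work. Origin at its underside.
- hex_keys: Red folding hex-key holder, 24 x 90 x 27 mm, lying on the desk, a bystander. Origin at the centre of its underside.
There are look-alikes about, which are no part of the job. Leave any orange or purple look-alike of the collar alone.

How it is judged:
At the end, for the whole second after the job is handed in: Collar on the 40 mm peg, bearing on the 52 mm peg, pulley on the 60 mm peg and gear on the 68 mm peg: each within 6 mm of the peg's axis, flat on the foot disc (underside no more than 3.5 mm above it, tilt under 0.06 rad), released and at rest (horizontal distance between collar and peg_small below 0.006 m and z of collar in the frame of peg_small below 0.0075 m and angle between each of collar, bearing, pulley, gear's own z axis and vertical below 0.06 rad and linear speed of each of collar, bearing, pulley, gear below 0.02 m/s and angular speed of each of collar, bearing, pulley, gear below 0.2 rad/s and horizontal distance between bearing and peg_medium below 0.006 m and z of bearing in the frame of peg_medium below 0.0075 m and horizontal distance between pulley and peg_large below 0.006 m and z of pulley in the frame of peg_large below 0.0075 m and horizontal distance between gear and peg_largest below 0.006 m and z of gear in the frame of peg_largest below 0.0075 m); the robot touches nothing.
It fails at once if the mug or the hex keys are pushed out of place (more than 20 mm) (distance of any of mug_red, hex_keys from where it was at the start of the episode above 0.02 m).
It fails at once if the clamp collar is dropped on its peg instead of lowered (faster than 0.7 m/s just above it) (horizontal distance between collar and peg_small below 0.02 m and z of collar in the frame of peg_small below 0.05 m and linear speed of collar above 0.7 m/s).
It fails at once if the ball bearing is dropped on its peg instead of lowered (faster than 0.7 m/s just above it) (horizontal distance between bearing and peg_medium below 0.02 m and z of bearing in the frame of peg_medium below 0.05 m and linear speed of bearing above 0.7 m/s).
It fails at once if the pulley is dropped on its peg instead of lowered (faster than 0.7 m/s just above it) (horizontal distance between pulley and peg_large below 0.02 m and z of pulley in the frame of peg_large below 0.05 m and linear speed of pulley above 0.7 m/s).
It fails at once if the gear is dropped on its peg instead of lowered (faster than 0.7 m/s just above it) (horizontal distance between gear and peg_largest below 0.02 m and z of gear in the frame of peg_largest below 0.05 m and linear speed of gear above 0.7 m/s).
It also fails if it takes over 96 s, if anything falls off the work surface, if the arm or the gripper's body presses on something with over 40 N, if the wrist force passes 120 N, or if a joint passes its speed limit or range.

## Working session

There is one attempt and no reset: what is moved stays moved. The work goes in short steps, Python scripts to look and compute and a shell command to move; the robot and the scene stay as the last step left them, time stands still between calls to the robot, and variables do not carry over. Pictures are saved under pics/ and viewed, at most 14 in all, crops included, and the job is handed in when it is done.

```bash
ls; mkdir -p pics; python3 - <<'E'
from plant import r
import cv2
print(r.get_state(), r.grip_point_offset)
for c in("scene","top"):
    im=r.snapshot(c); cv2.imwrite(f"pics/{c}0.png",im[:,:,::-1]); i=r.camera_info(c); print(c,i)
    for n in["collar","bearing","pulley","gear","peg_small","peg_medium","peg_large","peg_largest","mug_red","hex_keys"]:
        print(n,[(([int(v) for v in d["bbox"]]),round(float(d["p"]),2)) for d in r.search_frame(c,n)][:5])
print(r.get_state()["clock"])
E
```

```text
pics
{'clock': 0.0, 'q': array([ 1.22374549,  0.68999516, -0.19450158,  1.566282  ,  0.1573082 ,
        0.90249817, -0.21508398]), 'qd': array([-0.0005512 , -0.00055181, -0.00012471,  0.00033341, -0.00011317,
       -0.0009989 ,  0.00271898]), 'joint_torque': array([ 1.28422871e-04, -5.27558327e+01, -1.26662616e+00, -1.53430992e+01,
       -5.25383418e-02,  6.69159766e-03,  1.72792934e-04]), 'tool_pos': array([ 0.23204254, -0.57968058,  0.23791927]), 'eef_rot': array([ 9.81915050e-01,  1.89319920e-01, -2.37948856e-04, -8.63485660e-04]), 'contact_force': array([ 0.23437702, -0.66008157,  0.18148497]), 'moment': array([0.03128582, 0.04615727, 0.00478927]), 'finger_force': 0.0, 'opening': 0.996930530240067} 0.0187
scene {'mtx': array([[487.11774078,   0.        , 250.49642742],
       [  0.        , 487.11774078, 192.09337566],
       [  0.        ,   0.        ,   1.        ]]), 'R': array([[-0.46723983, -0.88410953, -0.00610619],
       [-0.44360773,  0.24040363, -0.86337609],
       [ 0.76478698, -0.40069495, -0.50452397]]), 't': array([0.27266706, 0.30751852, 0.72505583])}
collar [
[... 639 characters left out ...]
     , 253.41962428],
       [  0.        , 425.15036703, 188.89807698],
       [  0.        ,   0.        ,   1.        ]]), 'R': array([[-0.02188614, -0.99973583, -0.00701907],
       [-0.98223967,  0.02281068, -0.18623886],
       [ 0.18634977,  0.00281836, -0.98247942]]), 't': array([0.01809097, 0.57913013, 1.11184747])}
collar [([328, 153, 346, 168], 0.68)]
bearing [([324, 208, 346, 225], 0.6), ([149, 223, 165, 242], 0.55)]
pulley []
gear []
peg_small [([187, 226, 202, 246], 0.58)]
peg_medium [([147, 223, 164, 242], 0.76)]
peg_large [([189, 188, 209, 207], 0.57)]
peg_largest [([150, 182, 175, 209], 0.82)]
mug_red [([239, 127, 269, 163], 0.74)]
hex_keys [([243, 240, 274, 248], 0.73)]
1.1
```

View pics/scene0.png

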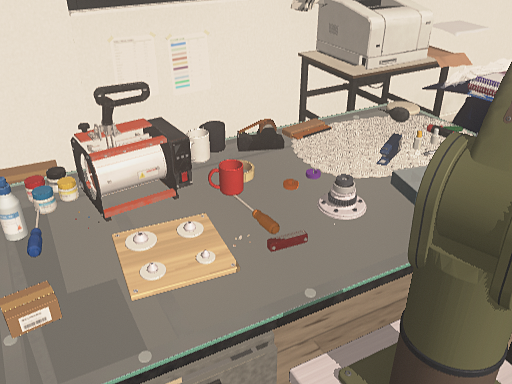

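View pics/top0.png

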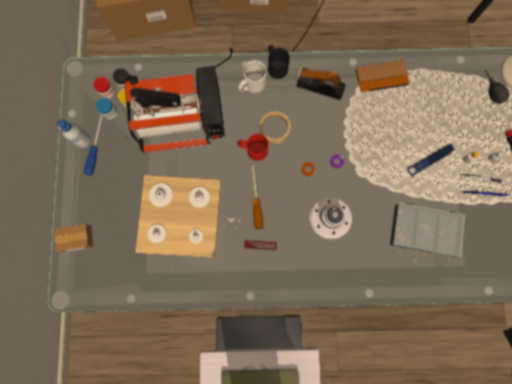

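The scene view shows the stack at about (343,190), the board with four pegs at (141,240), (190,229), (152,270), (205,257), the mug at (230,177) and the hex keys at (288,241). In the top view the stack is at (331,217), the pegs at (161,195), (199,194), (156,233), (196,236).

Things that could be taken for the collar: an orange ring at scene (291,184), top (308,169); a purple ring at scene (313,173), top (337,161). The dark ring on the shaft top at scene (343,181) fits the description. I'll check it in one close crop.

```bash
cat > h.py <<'E'
from plant import r
import numpy as np, cv2
def ray(cam,uv,info=None):
    i=info or r.camera_info(cam); K=i["mtx"]; d=np.array([(uv[0]-K[0,2])/K[0,0],(uv[1]-K[1,2])/K[1,1]])
    if cam=="wrist":
        a=np.hypot(*d); v=np.r_[d/max(a,1e-9)*np.sin(a),np.cos(a)]
    else: v=np.r_[d,1]
    return -i["R"].T@i["t"], i["R"].T@v
def at_z(cam,uv,z,info=None):
    c,v=ray(cam,uv,info); return c+v*(z-c[2])/v[2]
def proj(cam,X,info=None):
    i=info or r.camera_info(cam); K=i["mtx"]; p=i["R"]@np.asarray(X,float)+i["t"]
    if cam=="wrist":
        n=np.hypot(p[0],p[1]); a=np.arctan2(n,p[2]); d=p[:2]/max(n,1e-9)*a
    else: d=p[:2]/p[2]
    return np.array([K[0,0]*d[0]+K[0,2],K[1,1]*d[1]+K[1,2]])
E
python3 - <<'E'
from h import *
s=cv2.imread("pics/scene0.png");t=cv2.imread("pics/top0.png")
for n,(u,v) in dict(A=(161,195),B=(199,194),C=(156,233),D=(196,236)).items():
    im=t[v-20:v+20,u-20:u+20].astype(int); m=((im.min(2)>165)&(im.max(2)-im.min(2)<40)).astype(np.uint8)
    k,l,st,ce=cv2.connectedComponentsWithStats(m); j=1+st[1:,4].argmax()
    b=st[j]; uv=np.array([u-20+b[0]+b[2]/2-.5,v-20+b[1]+b[3]/2-.5])
    P=at_z("top",uv,.016); w=b[2]*1.1/425
    print(n,uv,P.round(4),"diam",w.round(4),"scene",proj("scene",P).round())
for uv,z in(((333,213),.081),((331,218),.012)): print("stack",at_z("top",uv,z).round(4))
for uv in((343,180),): print(at_z("scene",uv,.081).round(4))
a=cv2.resize(s[160:225,310:375],(400,400),interpolation=2);b=cv2.resize(t[185:250,300:365],(400,400),interpolation=2)
cv2.imwrite("pics/crop1.png",np.hstack([a,b]))
E
```

```text
Traceback (most recent call last):
ValueError: attempt to get argmax of an empty sequence
```

```bash
python3 - <<'E'
from h import *
s=cv2.imread("pics/scene0.png");t=cv2.imread("pics/top0.png")
for n,(u,v) in dict(A=(161,195),B=(199,194),C=(156,233),D=(196,236)).items():
    im=t[v-18:v+18,u-18:u+18].astype(int); c=im.max(2)-im.min(2); m=(c<35).astype(np.uint8)
    k,l,st,ce=cv2.connectedComponentsWithStats(m); j=1+st[1:,4].argmax()
    b=st[j]; uv=np.array([u-18+b[0]+b[2]/2-.5,v-18+b[1]+b[3]/2-.5])
    P=at_z("top",uv,.016); w=b[2]*1.1/425
    print(n,uv,b,P.round(4),"diam",w.round(4),"scene",proj("scene",P).round())
for uv,z in(((333,213),.081),((331,218),.012)): print("stack",at_z("top",uv,z).round(4))
for uv in((343,180),): print(at_z("scene",uv,.081).round(4))
a=cv2.resize(s[160:225,310:375],(400,400),interpolation=2);b=cv2.resize(t[185:250,300:365],(400,400),interpolation=2)
cv2.imwrite("pics/crop1.png",np.hstack([a,b]))
E
```

```text
A [160.5 190. ] [15 12  6  3 11] [0.5896 0.2689 0.016 ] diam 0.0155 scene [140. 237.]
B [201.5 176.5] [ 6  0 30  2 43] [0.6261 0.1525 0.016 ] diam 0.0776 scene [184. 215.]
C [156.  230.5] [16 14  5  4 17] [0.475  0.2793 0.016 ] diam 0.0129 scene [152. 268.]Traceback (most recent call last):
  File "<stdin>", line 5, in <module>
ValueError: attempt to get argmax of an empty sequence
```

```bash
python3 - <<'E'
from h import *
s=cv2.imread("pics/scene0.png");t=cv2.imread("pics/top0.png")
for n,(u,v) in dict(A=(161,195),B=(199,194),C=(156,233),D=(196,236)).items():
    im=t[v-16:v+16,u-16:u+16,0]; th,m=cv2.threshold(im,0,1,cv2.THRESH_OTSU)
    k,l,st,ce=cv2.connectedComponentsWithStats(m); j=l[16-6:22,10:22]; j=np.bincount(j[j>0]).argmax()
    b=st[j]; uv=np.array([u-16+b[0]+b[2]/2-.5,v-16+b[1]+b[3]/2-.5])
    P=at_z("top",uv,.016); w=b[2]*1.03/425
    print(n,th,uv,b,P.round(4),"diam",w.round(4),"scene",proj("scene",P).round())
for uv,z in(((333,213),.081),((331,218),.012)): print("stack",at_z("top",uv,z).round(4))
for uv in((343,180),): print(at_z("scene",uv,.081).round(4))
a=cv2.resize(s[160:225,310:375],(400,400),interpolation=2);b=cv2.resize(t[185:250,300:365],(400,400),interpolation=2)
cv2.imwrite("pics/crop1.png",np.hstack([a,b]))
E
```

```text
A 130.0 [160.5 194.5] [  4   4  24  24 423] [0.5767 0.2686 0.016 ] diam 0.0582 scene [142. 240.]
B 130.0 [199. 197.] [  6   9  21  21 319] [0.5669 0.1595 0.016 ] diam 0.0509 scene [191. 228.]
C 131.0 [156. 233.] [  7   7  19  19 254] [0.468  0.2791 0.016 ] diam 0.046 scene [153. 270.]
D 128.0 [195.5 236. ] [  9   9  14  15 156] [0.4572 0.169  0.016 ] diam 0.0339 scene [206. 256.]
stack [ 0.5045 -0.2043  0.081 ]
stack [ 0.4993 -0.2106  0.012 ]
[ 0.4925 -0.1972  0.081 ]
```

View pics/crop1.png

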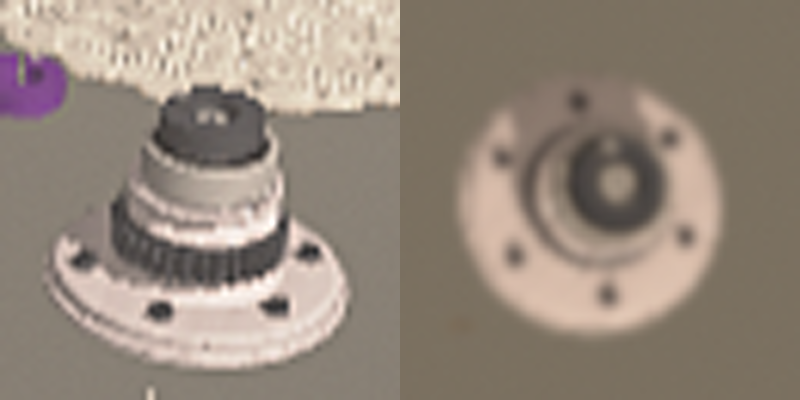

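The crop shows the dark slit collar on top of the bright bearing, pulley and dark gear on the white cover; this is the real stack, and the purple ring is apart from it at the left. The disc sizes order the pegs as A=largest (.577,.269), B=large (.567,.160), C=medium (.468,.279) and D=small (.457,.169). The spacings come out at 110 mm. The stack is at about (.499,-.210). I'm hovering over it for a close look.

```bash
python3 -m jog '[{"dx":0.089,"dy":0.123,"dz":-0.012,"wz":-0.0162,"hand":0},{"dx":0.089,"dy":0.123,"dz":-0.012,"wz":-0.0162,"hand":0},{"dx":0.089,"dy":0.123,"dz":-0.012,"wz":-0.0162,"hand":0},{"dx":0.089,"dy":0.123,"dz":-0.012,"wz":-0.0162,"hand":0},{"dx":0.089,"dy":0.123,"dz":-0.012,"wz":-0.0162,"hand":0}]' 
python3 -m jog '[{"dx":0.089,"dy":0.123,"dz":-0.012,"wz":-0.0162,"hand":0},{"dx":0.089,"dy":0.123,"dz":-0.012,"wz":-0.0162,"hand":0},{"dx":0.089,"dy":0.123,"dz":-0.012,"wz":-0.0162,"hand":0},{"dx":0.089,"dy":0.123,"dz":-0.012,"wz":-0.0162,"hand":0},{"dx":0.089,"dy":0.123,"dz":-0.012,"wz":-0.0162,"hand":0}]' 
python3 -m jog '[{"dx":0.089,"dy":0.123,"dz":-0.012,"wz":-0.0162,"hand":0},{"dx":0.089,"dy":0.123,"dz":-0.012,"wz":-0.0162,"hand":0},{"hand":0},{"hand":0}]'
python3 - <<'E'
from h import *
s=r.get_state(); i=r.camera_info("wrist"); im=r.snapshot("wrist"); cv2.imwrite("pics/w1.png",im[:,:,::-1])
np.savez("pics/w1.npz",**i); print(s["clock"],s["tool_pos"],s["eef_rot"],i["mtx"][0],-i["R"].T@i["t"],i["R"])
print([proj("wrist",(.499,-.2095,z),i).round(1) for z in(.081,.012)])
for n in["collar","bearing","pulley","gear"]: print(n,[(([int(v) for v in d["bbox"]]),round(float(d["p"]),2)) for d in r.search_frame("wrist",n)][:3])
E
```

```text
1.1 [ 0.23230898 -0.58027041  0.23875763] [9.81932301e-01 1.89232529e-01 2.49102206e-05 6.85048519e-05] [297.31863964   0.         251.00301913] [ 0.29328099 -0.55606967  0.38434065] [[ 3.71481039e-01 -9.28440184e-01 -8.13573546e-04]
 [-8.96924521e-01 -3.59097311e-01  2.58022334e-01]
 [-2.39850456e-01 -9.51206908e-02 -9.66138610e-01]]
[array([ 69.8, -95.5]), array([ 90.8, -74. ])]
collar []
bearing []
pulley []
gear []invalid input
invalid input
invalid input
```

View pics/w1.png

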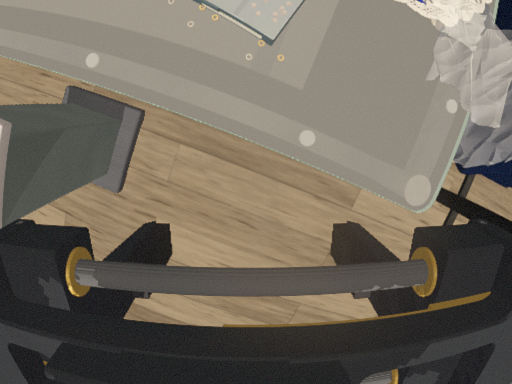

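The wrist view shows only the desk edge, because the rows were refused (probably every key is required). I'm resending them complete.

```bash
python3 -m jog '[{"wx":0,"wy":0,"wz":-0.0162,"dx":0.089,"dy":0.123,"dz":-0.012,"hand":0},{"wx":0,"wy":0,"wz":-0.0162,"dx":0.089,"dy":0.123,"dz":-0.012,"hand":0},{"wx":0,"wy":0,"wz":-0.0162,"dx":0.089,"dy":0.123,"dz":-0.012,"hand":0},{"wx":0,"wy":0,"wz":-0.0162,"dx":0.089,"dy":0.123,"dz":-0.012,"hand":0},{"wx":0,"wy":0,"wz":-0.0162,"dx":0.089,"dy":0.123,"dz":-0.012,"hand":0}]' && python3 -m jog '[{"wx":0,"wy":0,"wz":-0.0162,"dx":0.089,"dy":0.123,"dz":-0.012,"hand":0},{"wx":0,"wy":0,"wz":-0.0162,"dx":0.089,"dy":0.123,"dz":-0.012,"hand":0},{"wx":0,"wy":0,"wz":-0.0162,"dx":0.089,"dy":0.123,"dz":-0.012,"hand":0},{"wx":0,"wy":0,"wz":-0.0162,"dx":0.089,"dy":0.123,"dz":-0.012,"hand":0},{"wx":0,"wy":0,"wz":0,"dx":0,"dy":0,"dz":0,"hand":0}]'
cat > look.py <<'E'
import sys
from h import *
s=r.get_state(); i=r.camera_info("wrist"); im=r.snapshot("wrist"); cv2.imwrite(f"pics/{sys.argv[1]}.png",im[:,:,::-1])
np.savez(f"pics/{sys.argv[1]}.npz",**i); print(s["clock"].round(2),s["tool_pos"].round(4),s["eef_rot"].round(3),(-i["R"].T@i["t"]).round(4))
print([proj("wrist",(.499,-.2095,z),i).round(1) for z in(.081,.012)])
for n in sys.argv[2:]: print(n,[(([int(v) for v in d["bbox"]]),round(float(d["p"]),2)) for d in r.search_frame("wrist",n)][:3])
E
python3 look.py w2 collar
```

```text
clock: 1.77
tool_pos: [0.3444, -0.4251, 0.2238]
eef_rot: [0.994, 0.108, 0.0, 0.0]
contact_force: [0.8, -0.4, 0.5]
opening: 1.0
finger_force: 0.0
clock: 2.18
tool_pos: [0.4389, -0.2945, 0.2115]
eef_rot: [0.999, 0.051, 0.002, -0.003]
contact_force: [1.0, 0.9, 0.1]
opening: 1.0
finger_force: 0.0Traceback (most recent call last):
  File "look.py", line 4, in <module>
    np.savez(f"pics/{sys.argv[1]}.npz",**i); print(s["clock"].round(2),s["tool_pos"].round(4),s["eef_rot"].round(3),(-i["R"].T@i["t"]).round(4))
                                                   ^^^^^^^^^^^^^^^^
AttributeError: 'float' object has no attribute 'round'
```

View pics/w2.png

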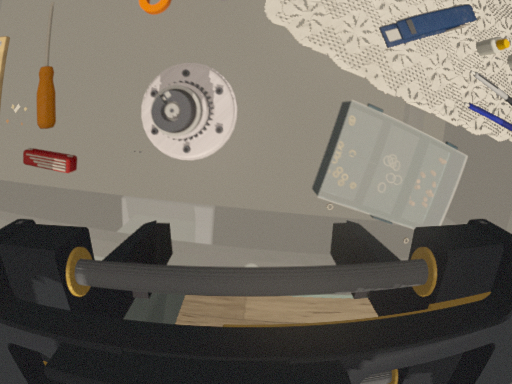

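The wrist view shows the stack at (180,110) with the collar top at about (174,110), plus the orange look-alike at (154,5) and the hex keys at (50,160). I'm fitting the cover and collar circles on their planes.

```bash
sed -i 's/s\["clock"\].round(2)/round(s["clock"],2)/' look.py
cat > fit.py <<'E'
from h import *
def circ(pts):
    A=np.c_[2*pts,np.ones(len(pts))]; s=np.linalg.lstsq(A,(pts**2).sum(1),rcond=None)[0]; return s[:2],np.sqrt(s[2]+s[0]**2+s[1]**2)
def radial(name,guess,z,rad,sign,cam="wrist",tol=.006,n=120,it=4):
    """fit circle of known radius: strongest radial edge (sign +1: brighter outside) round guess on plane z"""
    im=cv2.GaussianBlur(cv2.imread(f"pics/{name}.png",0),(0,0),.8).astype(np.float32); i=dict(np.load(f"pics/{name}.npz")); c=np.array(guess,float)
    for k in range(it):
        rs=np.linspace(rad-tol,rad+tol,41); P=[]
        for a in np.linspace(0,2*np.pi,n,endpoint=False):
            uv=np.array([proj(cam,(c[0]+q*np.cos(a),c[1]+q*np.sin(a),z),i) for q in rs],np.float32)
            if uv.min()<0: continue
            g=np.gradient(cv2.remap(im,uv[:,:1],uv[:,1:],cv2.INTER_LINEAR).ravel())*sign
            j=g.argmax()
            if 0<j<40 and g[j]>.6: P.append(c+rs[j]*np.r_[np.cos(a),np.sin(a)])
        P=np.array(P); q,R=circ(P)
        for _ in range(5):
            e=np.abs(np.hypot(*(P-q).T)-R); w=e<max(.0006,1.5*np.median(e)); q,R=circ(P[w])
        c=q
    return c.round(4),R.round(4),w.sum()
E
python3 - <<'E'
from fit import *
i=dict(np.load("pics/w2.npz")) if __import__("os").path.exists("pics/w2.npz") else None
print(radial("w2",at_z("wrist",(189,112),.012,i)[:2],.012,.0595,-1,tol=.01))
print(at_z("wrist",(174,110),.081,i),radial("w2",at_z("wrist",(174,110),.081,i)[:2],.081,.02,1,tol=.005))
E
```

```text
(array([ 0.5015, -0.2122]), np.float64(0.0582), np.int64(93))
[ 0.50195101 -0.21470143  0.081     ] (array([ 0.5016, -0.2146]), np.float64(0.0213), np.int64(90))
```

```bash
python3 -m jog '[{"wx":0,"wy":0,"wz":-0.03,"dx":0,"dy":0.11,"dz":0,"hand":0},{"wx":0,"wy":0,"wz":-0.02,"dx":0,"dy":0.11,"dz":0,"hand":0},{"wx":0,"wy":0,"wz":0,"dx":0,"dy":0.11,"dz":0,"hand":0},{"wx":0,"wy":0,"wz":0,"dx":0,"dy":0,"dz":0,"hand":0},{"wx":0,"wy":0,"wz":0,"dx":0,"dy":0,"dz":0,"hand":0}]' && python3 -m jog '[{"wx":0,"wy":0,"wz":0,"dx":0,"dy":0,"dz":0,"hand":0},{"wx":0,"wy":0,"wz":0,"dx":0,"dy":0,"dz":0,"hand":0}]'
python3 look.py w3; python3 - <<'E'
from fit import *
g=(.5015,-.2122)
print(radial("w3",g,.012,.0595,-1,tol=.008))
print(radial("w3",g,.081,.02,1,tol=.005),radial("w3",g,.076,.008,-1,tol=.003))
E
```

```text
clock: 2.65
tool_pos: [0.4324, -0.2207, 0.212]
eef_rot: [1.0, -0.004, -0.0, 0.0]
contact_force: [-0.3, -1.1, 0.1]
opening: 1.003
finger_force: 0.0
clock: 2.82
tool_pos: [0.4324, -0.223, 0.2119]
eef_rot: [1.0, -0.007, 0.0, 0.001]
contact_force: [0.1, -0.1, -0.6]
opening: 0.999
finger_force: 0.0
2.82 [ 0.4324 -0.223   0.2119] [ 1.    -0.007  0.     0.001] [ 0.498  -0.224   0.3575]
[array([235. , 112.4]), array([238.1, 112.6])]
(array([ 0.5018, -0.2102]), np.float64(0.058), np.int64(97))
(array([ 0.5018, -0.2112]), np.float64(0.0212), np.int64(119)) (array([ 0.5021, -0.2099]), np.float64(0.0068), np.int64(115))
```

View pics/w3.png

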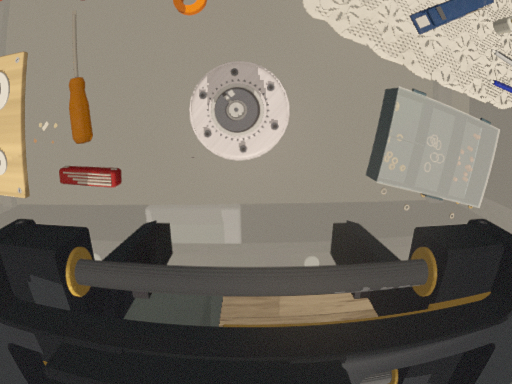

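The view is clear: the stack is at (237,112), and the fits agree on (.5019,-.2108) for cover, collar and shaft tip. The hex keys, at (90,176), are well clear. I'm grasping the collar.

```bash
python3 -m jog '[{"wx":0,"wy":0,"wz":0,"dx":0.139,"dy":0.024,"dz":0,"hand":0},{"wx":0,"wy":0,"wz":0,"dx":0.139,"dy":0.024,"dz":-0.1,"hand":0},{"wx":0,"wy":0,"wz":0,"dx":0,"dy":0,"dz":-0.14,"hand":0},{"wx":0,"wy":0,"wz":0,"dx":0,"dy":0,"dz":-0.14,"hand":0},{"wx":0,"wy":0,"wz":0,"dx":0,"dy":0,"dz":-0.1,"hand":0}]' 20 && python3 -m jog '[{"wx":0,"wy":0,"wz":0,"dx":0,"dy":0,"dz":-0.06,"hand":0},{"wx":0,"wy":0,"wz":0,"dx":0,"dy":0,"dz":-0.026,"hand":0},{"wx":0,"wy":0,"wz":0,"dx":0,"dy":0,"dz":0,"hand":0},{"wx":0,"wy":0,"wz":0,"dx":0,"dy":0,"dz":0,"hand":0}]'
```

```text
clock: 3.28
tool_pos: [0.5004, -0.21, 0.0901]
eef_rot: [1.0, -0.006, -0.001, -0.0]
contact_force: [-0.0, -0.8, 0.2]
opening: 0.996
finger_force: 0.0
clock: 3.62
tool_pos: [0.501, -0.2101, 0.0715]
eef_rot: [1.0, -0.006, 0.0, 0.0]
contact_force: [0.5, 0.2, 0.8]
opening: 0.999
finger_force: 0.0
```

```bash
python3 -m jog '[{"wx":0,"wy":0,"wz":0,"dx":0,"dy":0,"dz":-0.006,"hand":1},{"wx":0,"wy":0,"wz":0,"dx":0,"dy":0,"dz":0,"hand":1},{"wx":0,"wy":0,"wz":0,"dx":0,"dy":0,"dz":0,"hand":1},{"wx":0,"wy":0,"wz":0,"dx":0,"dy":0,"dz":0,"hand":1},{"wx":0,"wy":0,"wz":0,"dx":0,"dy":0,"dz":0,"hand":1}]' 20 && python3 -m jog '[{"wx":0,"wy":0,"wz":0,"dx":0,"dy":0,"dz":0,"hand":1},{"wx":0,"wy":0,"wz":0,"dx":0,"dy":0,"dz":0,"hand":1},{"wx":0,"wy":0,"wz":0,"dx":0,"dy":0,"dz":0,"hand":1},{"wx":0,"wy":0,"wz":0,"dx":0,"dy":0,"dz":0,"hand":1}]'
```

```text
clock: 4.03
tool_pos: [0.5011, -0.2093, 0.0702]
eef_rot: [1.0, -0.005, 0.0, 0.0]
contact_force: [-0.6, 0.1, 0.2]
opening: 0.645
finger_force: 0.0
clock: 4.37
tool_pos: [0.5009, -0.2093, 0.0697]
eef_rot: [1.0, -0.005, 0.0, 0.0]
contact_force: [-0.6, 0.7, 1.5]
opening: 0.446
finger_force: 20.0
```

```bash
python3 -m jog '[{"wx":0,"wy":0,"wz":0,"dx":0,"dy":0,"dz":0.04,"hand":1},{"wx":0,"wy":0,"wz":0,"dx":0,"dy":0,"dz":0.1,"hand":1},{"wx":0,"wy":0,"wz":0,"dx":0,"dy":0,"dz":0.13,"hand":1},{"wx":0,"wy":0,"wz":0,"dx":0,"dy":0.03,"dz":0.13,"hand":1},{"wx":0,"wy":0,"wz":0,"dx":-0.02,"dy":0.1,"dz":0.1,"hand":1}]' && python3 -m jog '[{"wx":0,"wy":0,"wz":0,"dx":-0.03,"dy":0.15,"dz":0.02,"hand":1},{"wx":0,"wy":0,"wz":0,"dx":-0.03,"dy":0.15,"dz":0,"hand":1},{"wx":0,"wy":0,"wz":0,"dx":-0.03,"dy":0.15,"dz":0,"hand":1},{"wx":0,"wy":0,"wz":0,"dx":-0.03,"dy":0.15,"dz":0,"hand":1},{"wx":0,"wy":0,"wz":0,"dx":-0.03,"dy":0.15,"dz":0,"hand":1}]' && python3 -m jog '[{"wx":0,"wy":0,"wz":0,"dx":-0.03,"dy":0.15,"dz":0,"hand":1},{"wx":0,"wy":0,"wz":0,"dx":-0.03,"dy":0.15,"dz":0,"hand":1},{"wx":0,"wy":0,"wz":0,"dx":-0.03,"dy":0.15,"dz":0,"hand":1},{"wx":0,"wy":0,"wz":0,"dx":-0.03,"dy":0.15,"dz":0,"hand":1},{"wx":0,"wy":0,"wz":0,"dx":0,"dy":0.15,"dz":0,"hand":1}]' && python3 -m jog '[{"wx":0,"wy":0,"wz":0,"dx":0,"dy":0.04,"dz":0,"hand":1},{"wx":0,"wy":0,"wz":0,"dx":0,"dy":0,"dz":0,"hand":1},{"wx":0,"wy":0,"wz":0,"dx":0,"dy":0,"dz":0,"hand":1},{"wx":0,"wy":0,"wz":0,"dx":0,"dy":0,"dz":0,"hand":1}]'
python3 look.py w4; python3 - <<'E'
from fit import *
for n,g,R in(("A",(.577,.269),.034),("B",(.567,.160),.03),("C",(.468,.279),.026),("D",(.457,.169),.02)): print(n,radial("w4",g,.016,R,-1,tol=.007))
E
```

```text
clock: 4.78
tool_pos: [0.4969, -0.1809, 0.1976]
eef_rot: [1.0, -0.009, 0.002, 0.002]
contact_force: [1.1, -0.4, -0.3]
opening: 0.449
finger_force: 20.0
clock: 5.2
tool_pos: [0.4576, 0.0123, 0.2004]
eef_rot: [1.0, -0.006, 0.0, -0.0]
contact_force: [0.4, 0.8, -0.9]
opening: 0.45
finger_force: 20.0
clock: 5.62
tool_pos: [0.426, 0.1998, 0.2001]
eef_rot: [1.0, -0.005, -0.001, 0.0]
contact_force: [0.8, -0.3, -0.9]
opening: 0.448
finger_force: 20.0
clock: 5.95
tool_pos: [0.4283, 0.2062, 0.1998]
eef_rot: [1.0, -0.007, -0.0, 0.001]
contact_force: [-0.0, -0.1, -0.6]
opening: 0.448
finger_force: 20.0
5.95 [0.4283 0.2062 0.1998] [ 1.    -0.007 -0.     0.001] [0.4941 0.2052 0.3454]
[array([552. , 133.6]), array([519.2, 128.3])]
A (array([0.5765, 0.2692]), np.float64(0.0334), np.int64(104))
B (array([0.5677, 0.1598]), np.float64(0.0295), np.int64(119))
C (array([0.4672, 0.2785]), np.float64(0.0256), np.int64(108))
D (array([0.4581, 0.169 ]), np.float64(0.0196), np.int64(114))
```

View pics/w4.png

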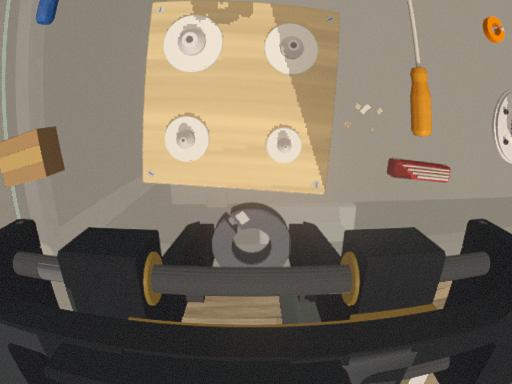

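The wrist view shows the collar held at (251,238). The pegs are at A (192,43), B (291,48), C (187,138) and D (284,146), and the fitted radii match. I'm working out the collar's offset in the grip.

```bash
python3 - <<'E'
from fit import *
i=dict(np.load("pics/w4.npz"))
print(radial("w4",(.429,.2062),.2108,.01,1,tol=.004), radial("w4",(.429,.2062),.2108,.02,1,tol=.003), at_z("wrist",(251,240),.2108,i))
im=cv2.imread("pics/w4.png")[195:285,195:310]
for R,c in((.02,(0,0,255)),(.01,(0,255,0))):
    pts=np.array([proj("wrist",(.4290+R*np.cos(a),.2056+R*np.sin(a),.2108),i) for a in np.linspace(0,6.28,60)])
    if R==.02: im=cv2.resize(im,None,fx=5,fy=5)
    cv2.polylines(im,[((pts-[195,195]+.5)*5).astype(int)],True,c)
cv2.imwrite("pics/c4.png",im)
E
```

```text
(array([0.4292, 0.206 ]), np.float64(0.01), np.int64(75)) (array([0.4329, 0.2059]), np.float64(0.0194), np.int64(47)) [0.43280263 0.20592057 0.2108    ]
```

View pics/c4.png

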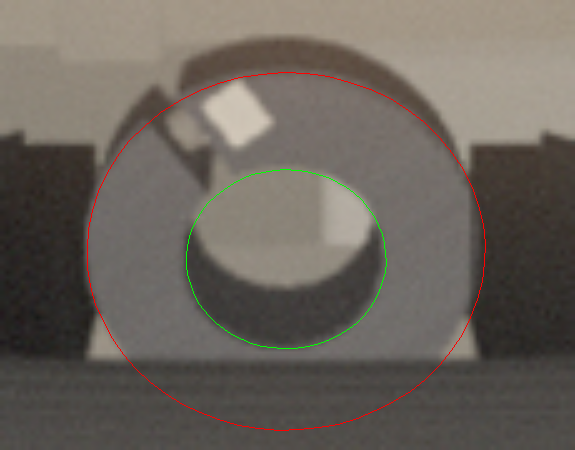

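```bash
python3 -m jog '[{"wx":0,"wy":0,"wz":0,"dx":0.058,"dy":-0.073,"dz":0,"hand":1},{"wx":0,"wy":0,"wz":0,"dx":0.058,"dy":-0.073,"dz":-0.06,"hand":1},{"wx":0,"wy":0,"wz":0,"dx":0,"dy":0,"dz":-0.15,"hand":1},{"wx":0,"wy":0,"wz":0,"dx":0,"dy":0,"dz":-0.15,"hand":1},{"wx":0,"wy":0,"wz":0,"dx":0,"dy":0,"dz":-0.15,"hand":1}]' && python3 -m jog '[{"wx":0,"wy":0,"wz":0,"dx":0,"dy":0,"dz":-0.08,"hand":1},{"wx":0,"wy":0,"wz":0,"dx":0,"dy":0,"dz":-0.04,"hand":1},{"wx":0,"wy":0,"wz":0,"dx":0,"dy":0,"dz":0,"hand":1},{"wx":0,"wy":0,"wz":0,"dx":0,"dy":0,"dz":0,"hand":1}]'
```

```text
clock: 6.42
tool_pos: [0.4584, 0.1693, 0.0715]
eef_rot: [1.0, -0.008, 0.001, 0.0]
contact_force: [-0.0, 0.8, -2.1]
opening: 0.45
finger_force: 20.0
clock: 6.75
tool_pos: [0.4577, 0.1708, 0.0426]
eef_rot: [1.0, -0.006, 0.0, 0.0]
contact_force: [0.2, 0.2, -0.6]
opening: 0.45
finger_force: 20.0
```

```bash
python3 -m jog '[{"wx":0,"wy":0,"wz":0,"dx":0,"dy":-0.004,"dz":-0.03,"hand":1},{"wx":0,"wy":0,"wz":0,"dx":0,"dy":0,"dz":-0.03,"hand":1},{"wx":0,"wy":0,"wz":0,"dx":0,"dy":0,"dz":-0.03,"hand":1},{"wx":0,"wy":0,"wz":0,"dx":0,"dy":0,"dz":0,"hand":1},{"wx":0,"wy":0,"wz":0,"dx":0,"dy":0,"dz":0,"hand":1}]'
```

```text
clock: 7.17
tool_pos: [0.4572, 0.1708, 0.0195]
eef_rot: [1.0, -0.005, -0.0, 0.0]
contact_force: [-0.6, -0.3, -1.1]
opening: 0.45
finger_force: 20.0
```

```bash
python3 -m jog '[{"wx":0,"wy":0,"wz":0,"dx":0,"dy":0,"dz":-0.001,"hand":0},{"wx":0,"wy":0,"wz":0,"dx":0,"dy":0,"dz":0,"hand":0},{"wx":0,"wy":0,"wz":0,"dx":0,"dy":0,"dz":0,"hand":0},{"wx":0,"wy":0,"wz":0,"dx":0,"dy":0,"dz":0,"hand":0},{"wx":0,"wy":0,"wz":0,"dx":0,"dy":0,"dz":0,"hand":0}]' && python3 -m jog '[{"wx":0,"wy":0,"wz":0,"dx":0,"dy":0,"dz":0.08,"hand":0},{"wx":0,"wy":0,"wz":0,"dx":0,"dy":0,"dz":0.16,"hand":0},{"wx":0,"wy":0,"wz":0,"dx":0,"dy":0,"dz":0.16,"hand":0},{"wx":0,"wy":0,"wz":0,"dx":0.018,"dy":-0.1,"dz":0.04,"hand":0},{"wx":0,"wy":0,"wz":0,"dx":0.018,"dy":-0.15,"dz":0,"hand":0}]' && python3 -m jog '[{"wx":0,"wy":0,"wz":0,"dx":0.018,"dy":-0.15,"dz":0,"hand":0},{"wx":0,"wy":0,"wz":0,"dx":0.018,"dy":-0.15,"dz":0,"hand":0},{"wx":0,"wy":0,"wz":0,"dx":0.018,"dy":-0.15,"dz":0,"hand":0},{"wx":0,"wy":0,"wz":0,"dx":0.018,"dy":-0.15,"dz":0,"hand":0},{"wx":0,"wy":0,"wz":0,"dx":0.018,"dy":-0.15,"dz":0,"hand":0}]' && python3 -m jog '[{"wx":0,"wy":0,"wz":0,"dx":0.018,"dy":-0.15,"dz":0,"hand":0},{"wx":0,"wy":0,"wz":0,"dx":0.018,"dy":-0.15,"dz":0,"hand":0},{"wx":0,"wy":0,"wz":0,"dx":0.018,"dy":-0.15,"dz":0,"hand":0},{"wx":0,"wy":0,"wz":0,"dx":0.018,"dy":-0.072,"dz":0,"hand":0},{"wx":0,"wy":0,"wz":0,"dx":0,"dy":0,"dz":0,"hand":0}]' && python3 -m jog '[{"wx":0,"wy":0,"wz":0,"dx":0,"dy":0,"dz":0,"hand":0},{"wx":0,"wy":0,"wz":0,"dx":0,"dy":0,"dz":0,"hand":0}]'
```

```text
clock: 7.58
tool_pos: [0.4574, 0.1708, 0.0196]
eef_rot: [1.0, -0.005, 0.0, -0.0]
contact_force: [0.1, -0.2, 0.7]
opening: 0.806
finger_force: 0.0
clock: 8.0
tool_pos: [0.4687, 0.1125, 0.1326]
eef_rot: [1.0, -0.001, 0.004, -0.002]
contact_force: [0.6, 0.1, 0.1]
opening: 1.0
finger_force: 0.0
clock: 8.42
tool_pos: [0.4886, -0.0811, 0.1295]
eef_rot: [1.0, -0.005, -0.0, 0.0]
contact_force: [0.8, 0.8, 0.1]
opening: 1.001
finger_force: 0.0
clock: 8.83
tool_pos: [0.5067, -0.2165, 0.1296]
eef_rot: [1.0, -0.01, 0.001, 0.002]
contact_force: [0.5, 0.3, -0.2]
opening: 0.999
finger_force: 0.0
clock: 9.0
tool_pos: [0.5065, -0.208, 0.1293]
eef_rot: [1.0, -0.005, -0.0, -0.001]
contact_force: [-0.4, 1.1, 0.8]
opening: 1.001
finger_force: 0.0
```

```bash
python3 -m jog '[{"wx":0,"wy":0,"wz":0,"dx":-0.018,"dy":-0.009,"dz":-0.08,"hand":0},{"wx":0,"wy":0,"wz":0,"dx":0,"dy":0,"dz":-0.1,"hand":0},{"wx":0,"wy":0,"wz":0,"dx":0,"dy":0,"dz":-0.08,"hand":0},{"wx":0,"wy":0,"wz":0,"dx":0,"dy":0,"dz":-0.036,"hand":0},{"wx":0,"wy":0,"wz":0,"dx":0,"dy":0,"dz":0,"hand":0}]' && python3 -m jog '[{"wx":0,"wy":0,"wz":0,"dx":0,"dy":0,"dz":0,"hand":0},{"wx":0,"wy":0,"wz":0,"dx":0,"dy":0,"dz":0,"hand":0}]'; python3 look.py w5
```

```text
clock: 9.42
tool_pos: [0.5011, -0.2094, 0.0537]
eef_rot: [1.0, -0.004, -0.002, -0.001]
contact_force: [0.3, -0.6, -0.0]
opening: 1.001
finger_force: 0.0
clock: 9.58
tool_pos: [0.5031, -0.2115, 0.0564]
eef_rot: [1.0, -0.005, 0.001, 0.0]
contact_force: [-0.1, -0.5, 0.7]
opening: 1.0
finger_force: 0.0
9.58 [ 0.5031 -0.2115  0.0564] [ 1.    -0.005  0.001  0.   ] [ 0.5685 -0.2124  0.2021]
[array([246.4, 268.6]), array([247.9, 217.9])]
```

View pics/w5.png

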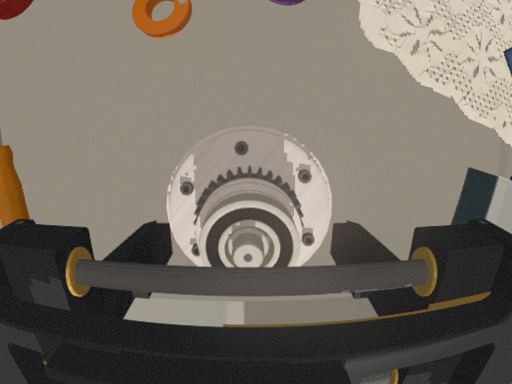

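The wrist view shows the bearing centred between the fingers at (250,247), still on the shaft. I'm closing on it and lifting.

```bash
python3 -m jog '[{"wx":0,"wy":0,"wz":0,"dx":-0.005,"dy":0.002,"dz":-0.006,"hand":1},{"wx":0,"wy":0,"wz":0,"dx":0,"dy":0,"dz":0,"hand":1},{"wx":0,"wy":0,"wz":0,"dx":0,"dy":0,"dz":0,"hand":1},{"wx":0,"wy":0,"wz":0,"dx":0,"dy":0,"dz":0,"hand":1},{"wx":0,"wy":0,"wz":0,"dx":0,"dy":0,"dz":0,"hand":1}]' 25 && python3 -m jog '[{"wx":0,"wy":0,"wz":0,"dx":0,"dy":0,"dz":0,"hand":1},{"wx":0,"wy":0,"wz":0,"dx":0,"dy":0,"dz":0,"hand":1},{"wx":0,"wy":0,"wz":0,"dx":0,"dy":0,"dz":0,"hand":1}]'
```

```text
clock: 10.05
tool_pos: [0.5011, -0.2115, 0.0541]
eef_rot: [1.0, -0.005, 0.0, 0.0]
contact_force: [0.0, 0.5, 0.0]
opening: 0.65
finger_force: 0.0
clock: 10.3
tool_pos: [0.5011, -0.2115, 0.054]
eef_rot: [1.0, -0.005, 0.0, 0.0]
contact_force: [-0.7, 0.7, 1.7]
opening: 0.587
finger_force: 25.0
```

```bash
python3 -m jog '[{"wx":0,"wy":0,"wz":0,"dx":0,"dy":0,"dz":0.04,"hand":1},{"wx":0,"wy":0,"wz":0,"dx":0,"dy":0,"dz":0.1,"hand":1},{"wx":0,"wy":0,"wz":0,"dx":0,"dy":0,"dz":0.15,"hand":1},{"wx":0,"wy":0,"wz":0,"dx":0,"dy":0.03,"dz":0.15,"hand":1},{"wx":0,"wy":0,"wz":0,"dx":-0.02,"dy":0.1,"dz":0.1,"hand":1}]' && python3 -m jog '[{"wx":0,"wy":0,"wz":0,"dx":-0.03,"dy":0.15,"dz":0.044,"hand":1},{"wx":0,"wy":0,"wz":0,"dx":-0.03,"dy":0.15,"dz":0,"hand":1},{"wx":0,"wy":0,"wz":0,"dx":-0.03,"dy":0.15,"dz":0,"hand":1},{"wx":0,"wy":0,"wz":0,"dx":-0.03,"dy":0.15,"dz":0,"hand":1},{"wx":0,"wy":0,"wz":0,"dx":-0.03,"dy":0.15,"dz":0,"hand":1}]' && python3 -m jog '[{"wx":0,"wy":0,"wz":0,"dx":-0.03,"dy":0.15,"dz":0,"hand":1},{"wx":0,"wy":0,"wz":0,"dx":-0.03,"dy":0.15,"dz":0,"hand":1},{"wx":0,"wy":0,"wz":0,"dx":-0.03,"dy":0.15,"dz":0,"hand":1},{"wx":0,"wy":0,"wz":0,"dx":-0.03,"dy":0.15,"dz":0,"hand":1},{"wx":0,"wy":0,"wz":0,"dx":0,"dy":0.15,"dz":0,"hand":1}]' && python3 -m jog '[{"wx":0,"wy":0,"wz":0,"dx":0,"dy":0.096,"dz":0,"hand":1},{"wx":0,"wy":0,"wz":0,"dx":0,"dy":0,"dz":0,"hand":1},{"wx":0,"wy":0,"wz":0,"dx":0,"dy":0,"dz":0,"hand":1},{"wx":0,"wy":0,"wz":0,"dx":0,"dy":0,"dz":0,"hand":1}]'
python3 look.py w6; python3 - <<'E'
from fit import *
print("C",radial("w6",(.467,.2785),.016,.026,-1,tol=.006))
print("collar",radial("w6",(.4578,.1692),.030,.02,1,tol=.004))
t=r.get_state()["tool_pos"]; z=t[2]+.013; i=dict(np.load("pics/w6.npz"))
print(t,radial("w6",t[:2],z,.026,-1,tol=.003),radial("w6",t[:2],z,.0125,-1,tol=.003))
im=cv2.resize(cv2.imread("pics/w6.png")[90:290,120:360],None,fx=3,fy=3)
for R in(.026,.0125):
    pts=np.array([proj("wrist",(t[0]+R*np.cos(a),t[1]+R*np.sin(a),z),i) for a in np.linspace(0,6.28,60)])
    cv2.polylines(im,[((pts-[120,90]+.5)*3).astype(int)],True,(0,0,255))
cv2.imwrite("pics/c6.png",im)
E
```

```text
clock: 10.72
tool_pos: [0.4975, -0.1833, 0.1925]
eef_rot: [1.0, -0.009, 0.003, 0.002]
contact_force: [1.8, -0.2, -1.2]
opening: 0.588
finger_force: 25.0
clock: 11.13
tool_pos: [0.4578, 0.01, 0.2006]
eef_rot: [1.0, -0.006, 0.0, -0.0]
contact_force: [0.5, -0.1, -0.3]
opening: 0.588
finger_force: 25.0
clock: 11.55
tool_pos: [0.4262, 0.1975, 0.2003]
eef_rot: [1.0, -0.005, -0.001, 0.0]
contact_force: [0.9, -0.2, -1.2]
opening: 0.587
finger_force: 25.0
clock: 11.88
tool_pos: [0.4283, 0.2188, 0.2001]
eef_rot: [1.0, -0.006, -0.0, 0.001]
contact_force: [0.4, -0.7, -1.3]
opening: 0.589
finger_force: 25.0
11.88 [0.4283 0.2188 0.2001] [ 1.    -0.006 -0.     0.001] [0.4941 0.2179 0.3456]
[array([555.9, 134.9]), array([523.5, 129.5])]
C (array([0.4673, 0.2783]), np.float64(0.0255), np.int64(114))
collar (array([0.4584, 0.171 ]), np.float64(0.0201), np.int64(84))
[0.42849314 0.21818002 0.20006667] (array([0.4296, 0.2185]), np.float64(0.0257), np.int64(75)) (array([0.4315, 0.216 ]), np.float64(0.0129), np.int64(56))
```

View pics/c6.png

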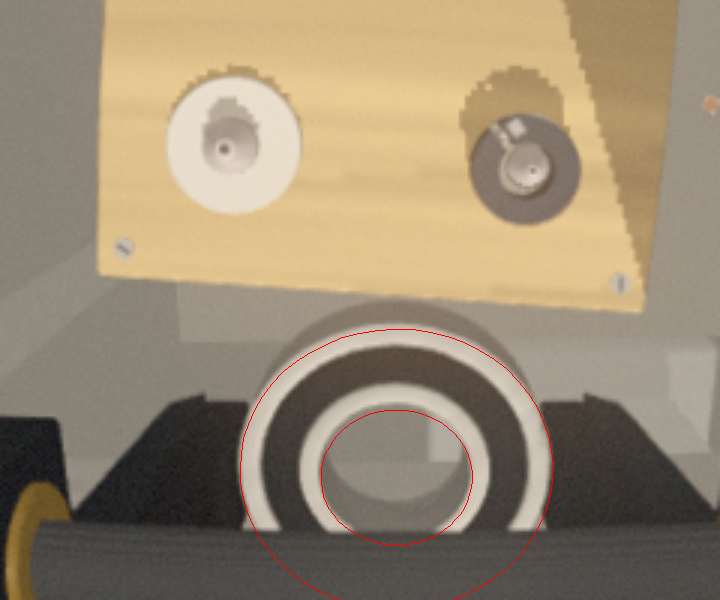

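The crop shows the collar flat on its peg at (525,168) and the bearing held level at (396,460). Peg C is free at (233,145). I'm lowering the bearing onto C.

```bash
python3 -m jog '[{"wx":0,"wy":0,"wz":0,"dx":0.076,"dy":0.12,"dz":0,"hand":1},{"wx":0,"wy":0,"wz":0,"dx":0.076,"dy":0.119,"dz":-0.06,"hand":1},{"wx":0,"wy":0,"wz":0,"dx":0,"dy":0,"dz":-0.15,"hand":1},{"wx":0,"wy":0,"wz":0,"dx":0,"dy":0,"dz":-0.15,"hand":1},{"wx":0,"wy":0,"wz":0,"dx":0,"dy":0,"dz":-0.15,"hand":1}]' && python3 -m jog '[{"wx":0,"wy":0,"wz":0,"dx":0,"dy":0,"dz":-0.08,"hand":1},{"wx":0,"wy":0,"wz":0,"dx":0,"dy":0,"dz":-0.04,"hand":1},{"wx":0,"wy":0,"wz":0,"dx":0,"dy":0,"dz":0,"hand":1},{"wx":0,"wy":0,"wz":0,"dx":0,"dy":0,"dz":0,"hand":1},{"wx":0,"wy":0,"wz":0,"dx":0,"dy":0,"dz":0,"hand":1}]'
```

```text
clock: 12.35
tool_pos: [0.4677, 0.2784, 0.0715]
eef_rot: [1.0, -0.007, 0.001, -0.0]
contact_force: [0.1, -0.0, -1.3]
opening: 0.59
finger_force: 25.0
clock: 12.77
tool_pos: [0.4678, 0.2797, 0.044]
eef_rot: [1.0, -0.006, 0.001, -0.001]
contact_force: [0.3, -0.8, -0.2]
opening: 0.584
finger_force: 25.0
```

```bash
python3 -m jog '[{"wx":0,"wy":0,"wz":0,"dx":-0.004,"dy":-0.005,"dz":-0.03,"hand":1},{"wx":0,"wy":0,"wz":0,"dx":0,"dy":0,"dz":-0.03,"hand":1},{"wx":0,"wy":0,"wz":0,"dx":0,"dy":0,"dz":-0.025,"hand":1},{"wx":0,"wy":0,"wz":0,"dx":0,"dy":0,"dz":-0.014,"hand":1},{"wx":0,"wy":0,"wz":0,"dx":0,"dy":0,"dz":0,"hand":1}]' && python3 -m jog '[{"wx":0,"wy":0,"wz":0,"dx":0,"dy":0,"dz":0,"hand":1},{"wx":0,"wy":0,"wz":0,"dx":0,"dy":0,"dz":0,"hand":1}]'
```

```text
clock: 13.18
tool_pos: [0.4654, 0.2785, 0.0177]
eef_rot: [1.0, -0.005, -0.0, 0.0]
contact_force: [-0.6, -1.1, 2.6]
opening: 0.586
finger_force: 25.0
clock: 13.35
tool_pos: [0.4654, 0.2784, 0.0177]
eef_rot: [1.0, -0.005, -0.0, 0.0]
contact_force: [-1.5, 0.0, 3.2]
opening: 0.59
finger_force: 25.0
```

```bash
python3 -m jog '[{"wx":0,"wy":0,"wz":0,"dx":0,"dy":0,"dz":0.003,"hand":0},{"wx":0,"wy":0,"wz":0,"dx":0,"dy":0,"dz":0,"hand":0},{"wx":0,"wy":0,"wz":0,"dx":0,"dy":0,"dz":0,"hand":0},{"wx":0,"wy":0,"wz":0,"dx":0,"dy":0,"dz":0,"hand":0},{"wx":0,"wy":0,"wz":0,"dx":0,"dy":0,"dz":0,"hand":0}]' && python3 -m jog '[{"wx":0,"wy":0,"wz":0,"dx":0,"dy":0,"dz":0.08,"hand":0},{"wx":0,"wy":0,"wz":0,"dx":0,"dy":0,"dz":0.16,"hand":0},{"wx":0,"wy":0,"wz":0,"dx":0,"dy":0,"dz":0.16,"hand":0},{"wx":0,"wy":0,"wz":0,"dx":0.011,"dy":-0.1,"dz":0.047,"hand":0},{"wx":0,"wy":0,"wz":0,"dx":0.011,"dy":-0.15,"dz":0,"hand":0}]' && python3 -m jog '[{"wx":0,"wy":0,"wz":0,"dx":0.011,"dy":-0.15,"dz":0,"hand":0},{"wx":0,"wy":0,"wz":0,"dx":0.011,"dy":-0.15,"dz":0,"hand":0},{"wx":0,"wy":0,"wz":0,"dx":0.011,"dy":-0.15,"dz":0,"hand":0},{"wx":0,"wy":0,"wz":0,"dx":0.011,"dy":-0.15,"dz":0,"hand":0},{"wx":0,"wy":0,"wz":0,"dx":0.011,"dy":-0.15,"dz":0,"hand":0}]' && python3 -m jog '[{"wx":0,"wy":0,"wz":0,"dx":0.011,"dy":-0.15,"dz":0,"hand":0},{"wx":0,"wy":0,"wz":0,"dx":0.011,"dy":-0.15,"dz":0,"hand":0},{"wx":0,"wy":0,"wz":0,"dx":0.011,"dy":-0.15,"dz":0,"hand":0},{"wx":0,"wy":0,"wz":0,"dx":0.011,"dy":-0.15,"dz":0,"hand":0},{"wx":0,"wy":0,"wz":0,"dx":0.011,"dy":-0.15,"dz":0,"hand":0}]' && python3 -m jog '[{"wx":0,"wy":0,"wz":0,"dx":0.011,"dy":-0.15,"dz":0,"hand":0},{"wx":0,"wy":0,"wz":0,"dx":0,"dy":-0.056,"dz":0,"hand":0},{"wx":0,"wy":0,"wz":0,"dx":0,"dy":0,"dz":0,"hand":0},{"wx":0,"wy":0,"wz":0,"dx":0,"dy":0,"dz":0,"hand":0},{"wx":0,"wy":0,"wz":0,"dx":0,"dy":0,"dz":0,"hand":0}]'
```

```text
clock: 13.77
tool_pos: [0.4656, 0.2786, 0.0183]
eef_rot: [1.0, -0.005, 0.0, 0.0]
contact_force: [-0.2, 0.6, -1.5]
opening: 0.941
finger_force: 0.0
clock: 14.18
tool_pos: [0.4734, 0.2213, 0.1337]
eef_rot: [1.0, -0.002, 0.004, -0.004]
contact_force: [-0.2, -0.8, 0.0]
opening: 0.999
finger_force: 0.0
clock: 14.6
tool_pos: [0.4847, 0.0268, 0.1302]
eef_rot: [1.0, -0.005, 0.0, 0.0]
contact_force: [0.5, -0.1, -0.0]
opening: 1.002
finger_force: 0.0
clock: 15.02
tool_pos: [0.4983, -0.1609, 0.1301]
eef_rot: [1.0, -0.005, -0.0, 0.0]
contact_force: [0.5, 0.0, -0.3]
opening: 1.002
finger_force: 0.0
clock: 15.43
tool_pos: [0.5013, -0.2085, 0.13]
eef_rot: [1.0, -0.004, -0.0, -0.001]
contact_force: [0.4, 0.4, -0.4]
opening: 0.999
finger_force: 0.0
```

```bash
python3 -m jog '[{"wx":0,"wy":0,"wz":0,"dx":0,"dy":-0.008,"dz":-0.08,"hand":0},{"wx":0,"wy":0,"wz":0,"dx":0,"dy":0,"dz":-0.12,"hand":0},{"wx":0,"wy":0,"wz":0,"dx":0,"dy":0,"dz":-0.1,"hand":0},{"wx":0,"wy":0,"wz":0,"dx":0,"dy":0,"dz":-0.04,"hand":0},{"wx":0,"wy":0,"wz":0,"dx":0,"dy":0,"dz":-0.02,"hand":0}]' && python3 -m jog '[{"wx":0,"wy":0,"wz":0,"dx":0,"dy":0,"dz":0,"hand":0},{"wx":0,"wy":0,"wz":0,"dx":0,"dy":0,"dz":0,"hand":0},{"wx":0,"wy":0,"wz":0,"dx":0,"dy":0,"dz":0,"hand":0}]'
```

```text
clock: 15.85
tool_pos: [0.5006, -0.21, 0.0387]
eef_rot: [1.0, -0.004, -0.002, -0.001]
contact_force: [0.4, -0.3, 0.1]
opening: 1.0
finger_force: 0.0
clock: 16.1
tool_pos: [0.5022, -0.2124, 0.0414]
eef_rot: [1.0, -0.005, 0.001, 0.0]
contact_force: [0.1, -0.5, -0.4]
opening: 1.0
finger_force: 0.0
```

```bash
python3 -m jog '[{"wx":0,"wy":0,"wz":0,"dx":-0.001,"dy":0.006,"dz":-0.01,"hand":0},{"wx":0,"wy":0,"wz":0,"dx":0,"dy":0,"dz":0,"hand":0},{"wx":0,"wy":0,"wz":0,"dx":0,"dy":0,"dz":0,"hand":0}]' 30
```

```text
clock: 16.35
tool_pos: [0.5013, -0.2109, 0.0381]
eef_rot: [1.0, -0.005, 0.0, 0.0]
contact_force: [0.3, 0.4, 0.9]
opening: 1.003
finger_force: 0.0
```

```bash
python3 -m jog '[{"wx":0,"wy":0,"wz":0,"dx":0,"dy":0,"dz":0,"hand":1},{"wx":0,"wy":0,"wz":0,"dx":0,"dy":0,"dz":0,"hand":1},{"wx":0,"wy":0,"wz":0,"dx":0,"dy":0,"dz":0,"hand":1},{"wx":0,"wy":0,"wz":0,"dx":0,"dy":0,"dz":0,"hand":1},{"wx":0,"wy":0,"wz":0,"dx":0,"dy":0,"dz":0,"hand":1}]' 30 && python3 -m jog '[{"wx":0,"wy":0,"wz":0,"dx":0,"dy":0,"dz":0,"hand":1},{"wx":0,"wy":0,"wz":0,"dx":0,"dy":0,"dz":0,"hand":1}]' && python3 -m jog '[{"wx":0,"wy":0,"wz":0,"dx":0,"dy":0,"dz":0.03,"hand":1},{"wx":0,"wy":0,"wz":0,"dx":0,"dy":0,"dz":0.05,"hand":1},{"wx":0,"wy":0,"wz":0,"dx":0,"dy":0,"dz":0,"hand":1}]'
```

```text
clock: 16.77
tool_pos: [0.5011, -0.2109, 0.0376]
eef_rot: [1.0, -0.005, -0.0, -0.0]
contact_force: [0.0, 0.8, -0.5]
opening: 0.677
finger_force: 30.0
clock: 16.93
tool_pos: [0.5011, -0.2109, 0.0377]
eef_rot: [1.0, -0.005, -0.0, 0.0]
contact_force: [-0.0, 0.5, 0.5]
opening: 0.678
finger_force: 30.0
clock: 17.18
tool_pos: [0.502, -0.2114, 0.0594]
eef_rot: [1.0, -0.006, 0.001, 0.001]
contact_force: [0.7, 0.6, -0.8]
opening: 0.677
finger_force: 30.0
```

```bash
python3 -m jog '[{"wx":0,"wy":0,"wz":0,"dx":0,"dy":0,"dz":0.1,"hand":1},{"wx":0,"wy":0,"wz":0,"dx":0,"dy":0,"dz":0.13,"hand":1},{"wx":0,"wy":0,"wz":0,"dx":0,"dy":0,"dz":0.13,"hand":1},{"wx":0,"wy":0,"wz":0,"dx":0,"dy":0.03,"dz":0.13,"hand":1},{"wx":0,"wy":0,"wz":0,"dx":-0.02,"dy":0.1,"dz":0.07,"hand":1}]' && python3 -m jog '[{"wx":0,"wy":0,"wz":0,"dx":-0.03,"dy":0.15,"dz":0,"hand":1},{"wx":0,"wy":0,"wz":0,"dx":-0.03,"dy":0.15,"dz":0,"hand":1},{"wx":0,"wy":0,"wz":0,"dx":-0.03,"dy":0.15,"dz":0,"hand":1},{"wx":0,"wy":0,"wz":0,"dx":-0.03,"dy":0.15,"dz":0,"hand":1},{"wx":0,"wy":0,"wz":0,"dx":-0.03,"dy":0.15,"dz":0,"hand":1}]' && python3 -m jog '[{"wx":0,"wy":0,"wz":0,"dx":-0.03,"dy":0.15,"dz":0,"hand":1},{"wx":0,"wy":0,"wz":0,"dx":-0.03,"dy":0.15,"dz":0,"hand":1},{"wx":0,"wy":0,"wz":0,"dx":-0.03,"dy":0.15,"dz":0,"hand":1},{"wx":0,"wy":0,"wz":0,"dx":-0.03,"dy":0.15,"dz":0,"hand":1},{"wx":0,"wy":0,"wz":0,"dx":0,"dy":0.15,"dz":0,"hand":1}]' && python3 -m jog '[{"wx":0,"wy":0,"wz":0,"dx":0,"dy":0.05,"dz":0,"hand":1},{"wx":0,"wy":0,"wz":0,"dx":0,"dy":0,"dz":0,"hand":1},{"wx":0,"wy":0,"wz":0,"dx":0,"dy":0,"dz":0,"hand":1},{"wx":0,"wy":0,"wz":0,"dx":0,"dy":0,"dz":0,"hand":1}]'
python3 look.py w7; python3 - <<'E'
from fit import *
print("B",radial("w7",(.5677,.1598),.016,.03,-1,tol=.006),"A",radial("w7",(.5765,.2692),.016,.034,-1,tol=.006))
print("bearing",radial("w7",(.467,.2785),.031,.026,-1,tol=.004))
t=r.get_state()["tool_pos"]; z=t[2]-.0017+.014; i=dict(np.load("pics/w7.npz"))
print(t)
im=cv2.resize(cv2.imread("pics/w7.png")[10:290,120:360],None,fx=2.14,fy=2.14)
for R,h in((.030,0),(.019,.002)):
    pts=np.array([proj("wrist",(t[0]+R*np.cos(a),t[1]+R*np.sin(a),z+h),i) for a in np.linspace(0,6.28,60)])
    cv2.polylines(im,[((pts-[120,10]+.5)*2.14).astype(int)],True,(0,0,255))
cv2.imwrite("pics/c7.png",im)
E
```

```text
clock: 17.6
tool_pos: [0.498, -0.1829, 0.2009]
eef_rot: [1.0, -0.009, 0.003, 0.002]
contact_force: [0.8, -0.2, -0.6]
opening: 0.678
finger_force: 30.0
clock: 18.02
tool_pos: [0.4578, 0.0105, 0.1977]
eef_rot: [1.0, -0.006, 0.0, 0.0]
contact_force: [1.0, 0.6, -1.4]
opening: 0.677
finger_force: 30.0
clock: 18.43
tool_pos: [0.4263, 0.1979, 0.1975]
eef_rot: [1.0, -0.005, -0.001, 0.001]
contact_force: [1.3, -0.2, -1.7]
opening: 0.677
finger_force: 30.0
clock: 18.77
tool_pos: [0.4285, 0.2071, 0.1974]
eef_rot: [1.0, -0.006, -0.0, 0.001]
contact_force: [-0.0, -0.1, -1.2]
opening: 0.677
finger_force: 30.0
18.77 [0.4285 0.2071 0.1974] [ 1.    -0.006 -0.     0.001] [0.4943 0.2062 0.343 ]
[array([553.4, 134.1]), array([520.5, 128.7])]
B (array([0.5677, 0.1597]), np.float64(0.0296), np.int64(112)) A (array([0.5768, 0.2689]), np.float64(0.0336), np.int64(107))
bearing (array([0.4664, 0.278 ]), np.float64(0.0254), np.int64(57))
[0.42861035 0.20682859 0.19750809]
```

View pics/c7.png

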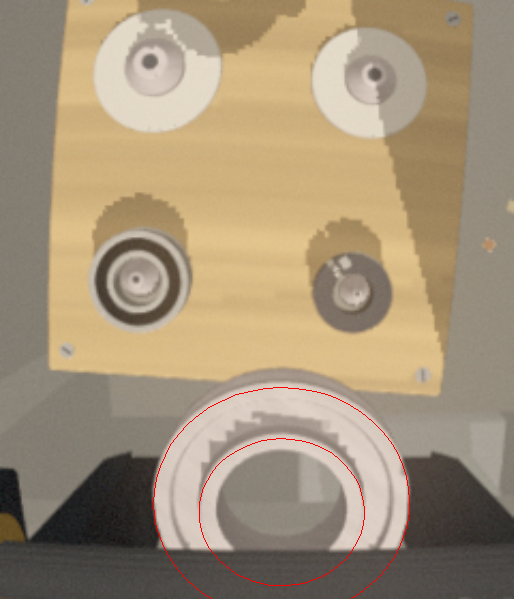

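The crop shows the bearing seated at (140,280), the collar at (352,292) and the pulley held level at (282,480). Peg B is at (370,80). I'm lowering the pulley onto B.

```bash
python3 -m jog '[{"wx":0,"wy":0,"wz":0,"dx":0.138,"dy":-0.047,"dz":0,"hand":1},{"wx":0,"wy":0,"wz":0,"dx":0.138,"dy":-0.047,"dz":0,"hand":1},{"wx":0,"wy":0,"wz":0,"dx":0.138,"dy":-0.047,"dz":0,"hand":1},{"wx":0,"wy":0,"wz":0,"dx":0.138,"dy":-0.047,"dz":0,"hand":1},{"wx":0,"wy":0,"wz":0,"dx":0,"dy":0,"dz":-0.08,"hand":1}]' && python3 -m jog '[{"wx":0,"wy":0,"wz":0,"dx":0,"dy":0,"dz":-0.15,"hand":1},{"wx":0,"wy":0,"wz":0,"dx":0,"dy":0,"dz":-0.15,"hand":1},{"wx":0,"wy":0,"wz":0,"dx":0,"dy":0,"dz":-0.13,"hand":1},{"wx":0,"wy":0,"wz":0,"dx":0,"dy":0,"dz":-0.08,"hand":1},{"wx":0,"wy":0,"wz":0,"dx":0,"dy":0,"dz":-0.02,"hand":1}]' && python3 -m jog '[{"wx":0,"wy":0,"wz":0,"dx":0,"dy":0,"dz":0,"hand":1},{"wx":0,"wy":0,"wz":0,"dx":0,"dy":0,"dz":0,"hand":1},{"wx":0,"wy":0,"wz":0,"dx":0,"dy":0,"dz":0,"hand":1}]'
```

```text
clock: 19.23
tool_pos: [0.5774, 0.1556, 0.1808]
eef_rot: [1.0, -0.011, 0.008, 0.0]
contact_force: [2.2, -0.4, -0.7]
opening: 0.677
finger_force: 30.0
clock: 19.65
tool_pos: [0.564, 0.1588, 0.0415]
eef_rot: [1.0, -0.007, -0.003, 0.002]
contact_force: [-0.2, -1.2, -1.6]
opening: 0.674
finger_force: 30.0
clock: 19.9
tool_pos: [0.568, 0.1618, 0.0469]
eef_rot: [1.0, -0.006, 0.002, -0.0]
contact_force: [0.3, 0.3, -1.0]
opening: 0.675
finger_force: 30.0
```

```bash
python3 -m jog '[{"wx":0,"wy":0,"wz":0,"dx":-0.002,"dy":-0.007,"dz":-0.03,"hand":1},{"wx":0,"wy":0,"wz":0,"dx":0,"dy":0,"dz":-0.03,"hand":1},{"wx":0,"wy":0,"wz":0,"dx":0,"dy":0,"dz":-0.03,"hand":1},{"wx":0,"wy":0,"wz":0,"dx":0,"dy":0,"dz":-0.015,"hand":1},{"wx":0,"wy":0,"wz":0,"dx":0,"dy":0,"dz":0,"hand":1}]' && python3 -m jog '[{"wx":0,"wy":0,"wz":0,"dx":0,"dy":0,"dz":0,"hand":1},{"wx":0,"wy":0,"wz":0,"dx":0,"dy":0,"dz":0,"hand":1}]'
```

```text
clock: 20.32
tool_pos: [0.5656, 0.1602, 0.0181]
eef_rot: [1.0, -0.005, -0.001, 0.0]
contact_force: [-0.2, 0.5, -2.1]
opening: 0.678
finger_force: 30.0
clock: 20.48
tool_pos: [0.566, 0.1604, 0.0188]
eef_rot: [1.0, -0.005, -0.0, 0.0]
contact_force: [-0.8, -0.3, -1.3]
opening: 0.677
finger_force: 30.0
```

```bash
python3 -m jog '[{"wx":0,"wy":0,"wz":0,"dx":0,"dy":0,"dz":-0.002,"hand":0},{"wx":0,"wy":0,"wz":0,"dx":0,"dy":0,"dz":0,"hand":0},{"wx":0,"wy":0,"wz":0,"dx":0,"dy":0,"dz":0,"hand":0},{"wx":0,"wy":0,"wz":0,"dx":0,"dy":0,"dz":0,"hand":0},{"wx":0,"wy":0,"wz":0,"dx":0,"dy":0,"dz":0,"hand":0}]' && python3 -m jog '[{"wx":0,"wy":0,"wz":0,"dx":0,"dy":0,"dz":0.08,"hand":0},{"wx":0,"wy":0,"wz":0,"dx":0,"dy":0,"dz":0.16,"hand":0},{"wx":0,"wy":0,"wz":0,"dx":0,"dy":0,"dz":0.16,"hand":0},{"wx":0,"wy":0,"wz":0,"dx":-0.026,"dy":-0.1,"dz":0.05,"hand":0},{"wx":0,"wy":0,"wz":0,"dx":-0.026,"dy":-0.15,"dz":0,"hand":0}]' && python3 -m jog '[{"wx":0,"wy":0,"wz":0,"dx":-0.026,"dy":-0.15,"dz":0,"hand":0},{"wx":0,"wy":0,"wz":0,"dx":-0.026,"dy":-0.15,"dz":0,"hand":0},{"wx":0,"wy":0,"wz":0,"dx":-0.026,"dy":-0.15,"dz":0,"hand":0},{"wx":0,"wy":0,"wz":0,"dx":-0.026,"dy":-0.15,"dz":0,"hand":0},{"wx":0,"wy":0,"wz":0,"dx":-0.026,"dy":-0.15,"dz":0,"hand":0}]' && python3 -m jog '[{"wx":0,"wy":0,"wz":0,"dx":-0.026,"dy":-0.15,"dz":0,"hand":0},{"wx":0,"wy":0,"wz":0,"dx":-0.026,"dy":-0.15,"dz":0,"hand":0},{"wx":0,"wy":0,"wz":0,"dx":-0.024,"dy":-0.15,"dz":0,"hand":0},{"wx":0,"wy":0,"wz":0,"dx":0,"dy":-0.034,"dz":0,"hand":0},{"wx":0,"wy":0,"wz":0,"dx":0,"dy":0,"dz":0,"hand":0}]' && python3 -m jog '[{"wx":0,"wy":0,"wz":0,"dx":0,"dy":0,"dz":0,"hand":0},{"wx":0,"wy":0,"wz":0,"dx":0,"dy":0,"dz":0,"hand":0},{"wx":0,"wy":0,"wz":0,"dx":0,"dy":0,"dz":0,"hand":0}]'
```

```text
clock: 20.9
tool_pos: [0.5662, 0.1603, 0.0185]
eef_rot: [1.0, -0.005, 0.0, -0.0]
contact_force: [0.4, -0.3, -0.4]
opening: 0.997
finger_force: 0.0
clock: 21.32
tool_pos: [0.5561, 0.1031, 0.135]
eef_rot: [1.0, -0.002, 0.005, -0.003]
contact_force: [0.7, -0.8, -0.8]
opening: 0.999
finger_force: 0.0
clock: 21.73
tool_pos: [0.52, -0.0914, 0.1311]
eef_rot: [1.0, -0.005, 0.0, 0.0]
contact_force: [1.7, -0.4, -0.5]
opening: 1.002
finger_force: 0.0
clock: 22.15
tool_pos: [0.5004, -0.2153, 0.1309]
eef_rot: [1.0, -0.009, -0.0, 0.001]
contact_force: [-0.7, 0.5, -0.4]
opening: 1.002
finger_force: 0.0
clock: 22.4
tool_pos: [0.5023, -0.208, 0.1309]
eef_rot: [1.0, -0.003, 0.0, -0.001]
contact_force: [-0.3, 0.7, 0.3]
opening: 0.996
finger_force: 0.0
```

```bash
python3 -m jog '[{"wx":0,"wy":0,"wz":0,"dx":0,"dy":-0.009,"dz":-0.08,"hand":0},{"wx":0,"wy":0,"wz":0,"dx":0,"dy":0,"dz":-0.12,"hand":0},{"wx":0,"wy":0,"wz":0,"dx":0,"dy":0,"dz":-0.1,"hand":0},{"wx":0,"wy":0,"wz":0,"dx":0,"dy":0,"dz":-0.06,"hand":0},{"wx":0,"wy":0,"wz":0,"dx":0,"dy":0,"dz":-0.04,"hand":0}]' 35 && python3 -m jog '[{"wx":0,"wy":0,"wz":0,"dx":0,"dy":0,"dz":-0.025,"hand":0},{"wx":0,"wy":0,"wz":0,"dx":0,"dy":0,"dz":0,"hand":0},{"wx":0,"wy":0,"wz":0,"dx":0,"dy":0,"dz":0,"hand":0},{"wx":0,"wy":0,"wz":0,"dx":0,"dy":0,"dz":0,"hand":0}]'
```

```text
clock: 22.82
tool_pos: [0.5013, -0.2105, 0.0292]
eef_rot: [1.0, -0.004, -0.001, -0.001]
contact_force: [-0.1, 0.2, -0.0]
opening: 0.999
finger_force: 0.0
clock: 23.15
tool_pos: [0.5023, -0.213, 0.0256]
eef_rot: [1.0, -0.005, 0.001, 0.0]
contact_force: [1.1, -1.2, 0.3]
opening: 0.997
finger_force: 0.0
```

```bash
python3 -m jog '[{"wx":0,"wy":0,"wz":0,"dx":-0.001,"dy":0.007,"dz":-0.022,"hand":0},{"wx":0,"wy":0,"wz":0,"dx":0,"dy":0,"dz":0,"hand":0},{"wx":0,"wy":0,"wz":0,"dx":0,"dy":0,"dz":0,"hand":0}]' 35 && python3 -m jog '[{"wx":0,"wy":0,"wz":0,"dx":0,"dy":0,"dz":0,"hand":1},{"wx":0,"wy":0,"wz":0,"dx":0,"dy":0,"dz":0,"hand":1},{"wx":0,"wy":0,"wz":0,"dx":0,"dy":0,"dz":0,"hand":1},{"wx":0,"wy":0,"wz":0,"dx":0,"dy":0,"dz":0,"hand":1},{"wx":0,"wy":0,"wz":0,"dx":0,"dy":0,"dz":0,"hand":1}]' 35
```

```text
clock: 23.4
tool_pos: [0.5013, -0.2111, 0.0193]
eef_rot: [1.0, -0.005, 0.0, 0.0]
contact_force: [0.2, 0.5, 0.4]
opening: 1.001
finger_force: 0.0
clock: 23.82
tool_pos: [0.5014, -0.2111, 0.0192]
eef_rot: [1.0, -0.005, 0.0, -0.0]
contact_force: [0.2, 0.7, 1.7]
opening: 0.77
finger_force: 35.0
```

```bash
python3 -m jog '[{"wx":0,"wy":0,"wz":0,"dx":0,"dy":0,"dz":0.03,"hand":1},{"wx":0,"wy":0,"wz":0,"dx":0,"dy":0,"dz":0.08,"hand":1},{"wx":0,"wy":0,"wz":0,"dx":0,"dy":0,"dz":0.13,"hand":1},{"wx":0,"wy":0,"wz":0,"dx":0,"dy":0,"dz":0.15,"hand":1},{"wx":0,"wy":0,"wz":0,"dx":0,"dy":0,"dz":0.15,"hand":1}]' && python3 -m jog '[{"wx":0,"wy":0,"wz":0,"dx":-0.02,"dy":0.03,"dz":0.13,"hand":1},{"wx":0,"wy":0,"wz":0,"dx":-0.03,"dy":0.1,"dz":0.05,"hand":1},{"wx":0,"wy":0,"wz":0,"dx":-0.03,"dy":0.15,"dz":0,"hand":1},{"wx":0,"wy":0,"wz":0,"dx":-0.03,"dy":0.15,"dz":0,"hand":1},{"wx":0,"wy":0,"wz":0,"dx":-0.03,"dy":0.15,"dz":0,"hand":1}]' && python3 -m jog '[{"wx":0,"wy":0,"wz":0,"dx":-0.03,"dy":0.15,"dz":0,"hand":1},{"wx":0,"wy":0,"wz":0,"dx":-0.03,"dy":0.15,"dz":0,"hand":1},{"wx":0,"wy":0,"wz":0,"dx":-0.03,"dy":0.15,"dz":0,"hand":1},{"wx":0,"wy":0,"wz":0,"dx":-0.03,"dy":0.15,"dz":0,"hand":1},{"wx":0,"wy":0,"wz":0,"dx":-0.03,"dy":0.15,"dz":0,"hand":1}]' && python3 -m jog '[{"wx":0,"wy":0,"wz":0,"dx":0,"dy":0.15,"dz":0,"hand":1},{"wx":0,"wy":0,"wz":0,"dx":0,"dy":0.15,"dz":0,"hand":1},{"wx":0,"wy":0,"wz":0,"dx":0,"dy":0.05,"dz":0,"hand":1},{"wx":0,"wy":0,"wz":0,"dx":0,"dy":0,"dz":0,"hand":1},{"wx":0,"wy":0,"wz":0,"dx":0,"dy":0,"dz":0,"hand":1}]' && python3 -m jog '[{"wx":0,"wy":0,"wz":0,"dx":0,"dy":0,"dz":0,"hand":1},{"wx":0,"wy":0,"wz":0,"dx":0,"dy":0,"dz":0,"hand":1}]'
python3 look.py w8; python3 - <<'E'
from fit import *
print("A",radial("w8",(.5765,.2692),.016,.034,-1,tol=.006),"pulley",radial("w8",(.567,.16),.030,.03,-1,tol=.005))
t=r.get_state()["tool_pos"]; z=t[2]+.0008+.014; i=dict(np.load("pics/w8.npz"))
print(t)
im=cv2.resize(cv2.imread("pics/w8.png")[10:290,120:360],None,fx=2.14,fy=2.14)
for R,h in((.034,0),(.021,.002),(.0175,.002)):
    pts=np.array([proj("wrist",(t[0]+R*np.cos(a),t[1]+R*np.sin(a),z+h),i) for a in np.linspace(0,6.28,60)])
    cv2.polylines(im,[((pts-[120,10]+.5)*2.14).astype(int)],True,(0,0,255))
cv2.imwrite("pics/c8.png",im)
E
```

```text
clock: 24.23
tool_pos: [0.5003, -0.2111, 0.1554]
eef_rot: [1.0, -0.005, -0.001, -0.0]
contact_force: [0.2, 0.1, -3.2]
opening: 0.766
finger_force: 35.0
clock: 24.65
tool_pos: [0.4655, -0.0653, 0.1999]
eef_rot: [1.0, -0.006, 0.0, 0.0]
contact_force: [0.5, 0.7, -2.4]
opening: 0.763
finger_force: 35.0
clock: 25.07
tool_pos: [0.4279, 0.1227, 0.1995]
eef_rot: [1.0, -0.006, -0.0, 0.0]
contact_force: [1.1, -0.6, -1.4]
opening: 0.763
finger_force: 35.0
clock: 25.48
tool_pos: [0.4284, 0.2086, 0.1992]
eef_rot: [1.0, -0.005, -0.0, 0.0]
contact_force: [-0.7, -0.5, -1.1]
opening: 0.77
finger_force: 35.0
clock: 25.65
tool_pos: [0.4288, 0.2065, 0.1991]
eef_rot: [1.0, -0.007, -0.0, 0.001]
contact_force: [0.0, -0.1, -1.8]
opening: 0.767
finger_force: 35.0
25.65 [0.4288 0.2065 0.1991] [ 1.    -0.007 -0.     0.001] [0.4946 0.2055 0.3447]
[array([552.3, 133.9]), array([519.5, 128.5])]
A (array([0.5768, 0.2691]), np.float64(0.0336), np.int64(102)) pulley (array([0.5671, 0.1604]), np.float64(0.0298), np.int64(82))
[0.4289044  0.20668662 0.19915001]
```

View pics/c8.png

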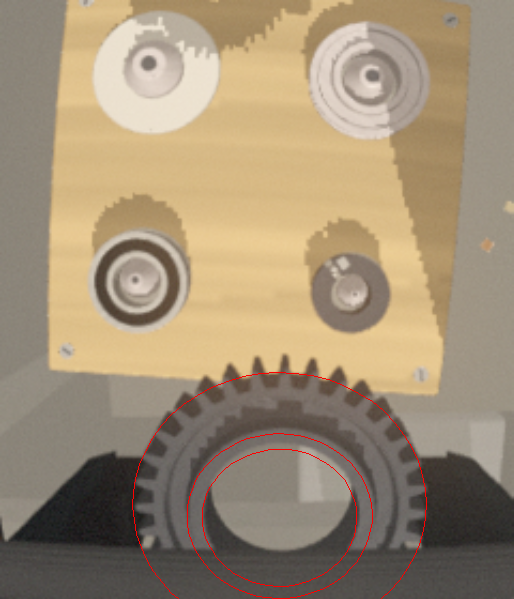

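The crop shows the pulley seated at (370,80), the collar and bearing in place, and the gear held level. Peg A is free at (155,70). The heat press lies just beyond A, so I'm approaching gently.

```bash
python3 -m jog '[{"wx":0,"wy":0,"wz":0,"dx":0.118,"dy":0.05,"dz":0,"hand":1},{"wx":0,"wy":0,"wz":0,"dx":0.118,"dy":0.05,"dz":0,"hand":1},{"wx":0,"wy":0,"wz":0,"dx":0.118,"dy":0.05,"dz":0,"hand":1},{"wx":0,"wy":0,"wz":0,"dx":0.118,"dy":0.05,"dz":0,"hand":1},{"wx":0,"wy":0,"wz":0,"dx":0.072,"dy":0.03,"dz":0,"hand":1}]' && python3 -m jog '[{"wx":0,"wy":0,"wz":0,"dx":0.044,"dy":0.02,"dz":0,"hand":1},{"wx":0,"wy":0,"wz":0,"dx":0,"dy":0,"dz":-0.03,"hand":1},{"wx":0,"wy":0,"wz":0,"dx":0,"dy":0,"dz":-0.08,"hand":1},{"wx":0,"wy":0,"wz":0,"dx":0,"dy":0,"dz":-0.1,"hand":1},{"wx":0,"wy":0,"wz":0,"dx":0,"dy":0,"dz":-0.1,"hand":1}]' && python3 -m jog '[{"wx":0,"wy":0,"wz":0,"dx":0,"dy":0,"dz":-0.1,"hand":1},{"wx":0,"wy":0,"wz":0,"dx":0,"dy":0,"dz":-0.1,"hand":1},{"wx":0,"wy":0,"wz":0,"dx":0,"dy":0,"dz":-0.06,"hand":1},{"wx":0,"wy":0,"wz":0,"dx":0,"dy":0,"dz":-0.04,"hand":1},{"wx":0,"wy":0,"wz":0,"dx":0,"dy":0,"dz":0,"hand":1}]' && python3 -m jog '[{"wx":0,"wy":0,"wz":0,"dx":0,"dy":0,"dz":0,"hand":1},{"wx":0,"wy":0,"wz":0,"dx":0,"dy":0,"dz":0,"hand":1}]'
```

```text
clock: 26.12
tool_pos: [0.5682, 0.2657, 0.1992]
eef_rot: [1.0, -0.007, 0.001, -0.0]
contact_force: [0.5, -0.2, -2.1]
opening: 0.763
finger_force: 35.0
clock: 26.53
tool_pos: [0.5749, 0.2695, 0.1206]
eef_rot: [1.0, -0.006, -0.0, 0.0]
contact_force: [-0.3, -0.6, -2.2]
opening: 0.763
finger_force: 35.0
clock: 26.95
tool_pos: [0.5735, 0.2693, 0.0442]
eef_rot: [1.0, -0.006, -0.003, 0.002]
contact_force: [-0.2, -0.5, -1.7]
opening: 0.765
finger_force: 35.0
clock: 27.12
tool_pos: [0.5765, 0.2713, 0.0478]
eef_rot: [1.0, -0.006, 0.001, -0.0]
contact_force: [-0.4, 0.0, -3.0]
opening: 0.77
finger_force: 35.0
```

```bash
python3 -m jog '[{"wx":0,"wy":0,"wz":0,"dx":-0.001,"dy":-0.007,"dz":-0.03,"hand":1},{"wx":0,"wy":0,"wz":0,"dx":0,"dy":0,"dz":-0.03,"hand":1},{"wx":0,"wy":0,"wz":0,"dx":0,"dy":0,"dz":-0.03,"hand":1},{"wx":0,"wy":0,"wz":0,"dx":0,"dy":0,"dz":-0.02,"hand":1},{"wx":0,"wy":0,"wz":0,"dx":0,"dy":0,"dz":-0.008,"hand":1}]' && python3 -m jog '[{"wx":0,"wy":0,"wz":0,"dx":0,"dy":0,"dz":0,"hand":1},{"wx":0,"wy":0,"wz":0,"dx":0,"dy":0,"dz":0,"hand":1},{"wx":0,"wy":0,"wz":0,"dx":0,"dy":0,"dz":0,"hand":1}]'
```

```text
clock: 27.53
tool_pos: [0.5748, 0.2693, 0.0159]
eef_rot: [1.0, -0.005, -0.001, 0.0]
contact_force: [0.3, 0.8, -1.5]
opening: 0.771
finger_force: 35.0
clock: 27.78
tool_pos: [0.5758, 0.2697, 0.0173]
eef_rot: [1.0, -0.005, 0.0, -0.0]
contact_force: [0.0, 0.4, -1.8]
opening: 0.77
finger_force: 35.0
```

Underside is about 2 mm above the disc. I'm lowering 1 mm more, then releasing and backing off.

```bash
python3 -m jog '[{"wx":0,"wy":0,"wz":0,"dx":0,"dy":0,"dz":-0.005,"hand":1},{"wx":0,"wy":0,"wz":0,"dx":0,"dy":0,"dz":0,"hand":1},{"wx":0,"wy":0,"wz":0,"dx":0,"dy":0,"dz":0,"hand":0},{"wx":0,"wy":0,"wz":0,"dx":0,"dy":0,"dz":0,"hand":0},{"wx":0,"wy":0,"wz":0,"dx":0,"dy":0,"dz":0,"hand":0}]' && python3 -m jog '[{"wx":0,"wy":0,"wz":0,"dx":0,"dy":0,"dz":0,"hand":0},{"wx":0,"wy":0,"wz":0,"dx":0,"dy":0,"dz":0,"hand":0},{"wx":0,"wy":0,"wz":0,"dx":0,"dy":0,"dz":0.06,"hand":0},{"wx":0,"wy":0,"wz":0,"dx":0,"dy":0,"dz":0.12,"hand":0},{"wx":0,"wy":0,"wz":0,"dx":0,"dy":0,"dz":0.15,"hand":0}]' && python3 -m jog '[{"wx":0,"wy":0,"wz":0,"dx":0,"dy":0,"dz":0.15,"hand":0},{"wx":0,"wy":0,"wz":0,"dx":0,"dy":0,"dz":0.15,"hand":0},{"wx":0,"wy":0,"wz":0,"dx":-0.1,"dy":-0.04,"dz":0.1,"hand":0},{"wx":0,"wy":0,"wz":0,"dx":-0.14,"dy":-0.06,"dz":0,"hand":0},{"wx":0,"wy":0,"wz":0,"dx":-0.14,"dy":-0.06,"dz":0,"hand":0}]' && python3 -m jog '[{"wx":0,"wy":0,"wz":0,"dx":-0.14,"dy":-0.06,"dz":0,"hand":0},{"wx":0,"wy":0,"wz":0,"dx":-0.06,"dy":-0.02,"dz":0,"hand":0},{"wx":0,"wy":0,"wz":0,"dx":0,"dy":0,"dz":0,"hand":0},{"wx":0,"wy":0,"wz":0,"dx":0,"dy":0,"dz":0,"hand":0},{"wx":0,"wy":0,"wz":0,"dx":0,"dy":0,"dz":0,"hand":0}]'
python3 look.py w9; python3 - <<'E'
from fit import *
for n,g,z,R,s in(("collar",(.4584,.171),.030,.02,1),("bearing",(.4664,.278),.031,.026,-1),("pulley",(.5671,.1604),.03,.03,-1),("gear",(.577,.269),.032,.021,1)): print(n,radial("w9",g,z,R,s,tol=.004))
a=cv2.resize(cv2.imread("pics/w9.png")[0:200,110:360],None,fx=3,fy=3,interpolation=2); cv2.imwrite("pics/c9.png",a)
im=r.snapshot("scene"); cv2.imwrite("pics/s9.png",cv2.resize(im[150:300,100:360,::-1],None,fx=3,fy=3,interpolation=2))
E
```

```text
clock: 28.2
tool_pos: [0.5759, 0.2697, 0.0163]
eef_rot: [1.0, -0.005, 0.0, -0.0]
contact_force: [-0.8, -0.6, 0.2]
opening: 0.969
finger_force: 0.0
clock: 28.62
tool_pos: [0.5739, 0.2687, 0.0981]
eef_rot: [1.0, -0.005, -0.002, 0.001]
contact_force: [0.8, 0.8, 0.1]
opening: 0.998
finger_force: 0.0
clock: 29.03
tool_pos: [0.4811, 0.23, 0.2014]
eef_rot: [1.0, -0.006, 0.003, -0.002]
contact_force: [0.1, -0.9, -1.2]
opening: 0.997
finger_force: 0.0
clock: 29.45
tool_pos: [0.4323, 0.2105, 0.1992]
eef_rot: [1.0, -0.005, 0.001, -0.001]
contact_force: [-0.1, 0.2, -0.3]
opening: 1.0
finger_force: 0.0
29.45 [0.4323 0.2105 0.1992] [ 1.    -0.005  0.001 -0.001] [0.4975 0.2092 0.345 ]
[array([554.1, 137.9]), array([521.5, 132.3])]
collar (array([0.4588, 0.1711]), np.float64(0.0202), np.int64(86))
bearing (array([0.4665, 0.278 ]), np.float64(0.0254), np.int64(60))
pulley (array([0.5673, 0.1603]), np.float64(0.0297), np.int64(92))
gear (array([0.5744, 0.2665]), np.float64(0.0202), np.int64(56))
```

View pics/c9.png

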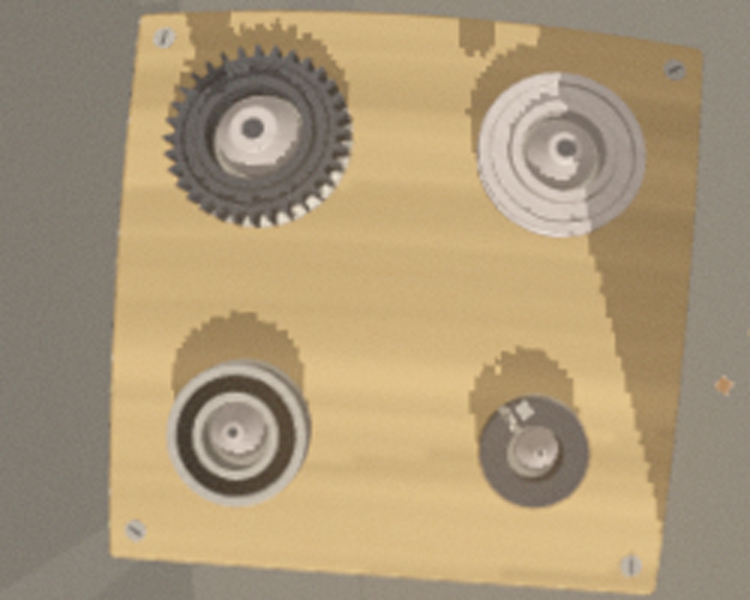

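View pics/s9.png

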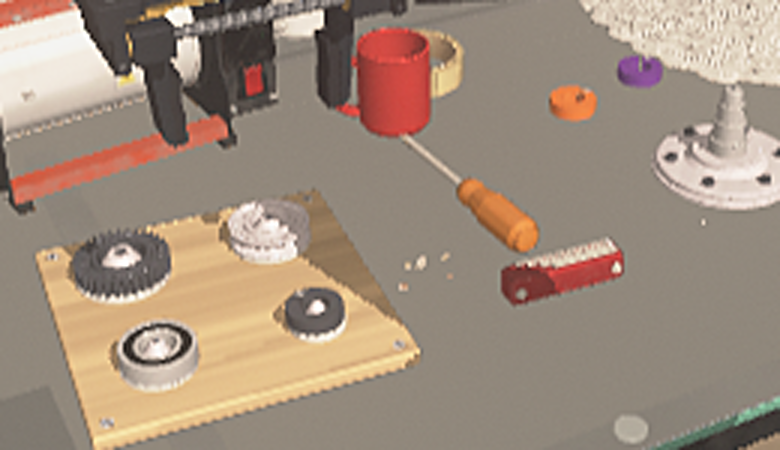

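All four parts lie flat on their matching discs. In the wrist crop the gear is at (258,137), the pulley at (562,153), the bearing at (238,432) and the collar at (534,452). The shaft is bare, and the mug and hex keys haven't moved.

```bash
python3 -c "
from plant import r
print(r.finish_job())"
```

```text
the job is handed in; nothing more can be done
None
```

The job is handed in: the collar, bearing, pulley and gear are off the shaft and lie flat on their matching pegs, the mug and hex keys were not moved, and it took about 30 s of the 96 s; no verdict came back.

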